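Screw the clean-out plug home and wipe broken plate shards off the washer deck

TASK

The blue plug of the plate washer's clean-out port sits high on its thread: push its cross bar round anticlockwise until it drops into the thread start, then clockwise until it is fully home, flange down on the collar and bar square across the deck. Then take the orange scraper block and wipe the three blue shards with it, not with the fingers, along the deck into the black catch tray, and leave the scraper standing upright on the deck. Keep the plug level and in its port, and leave the microplate, tip box and bottle where they are.

Things in the scene. Friction and masses are not known exactly. Their poses are not given: they have to be found in the camera images.
- deck: Fixed white plate-washer deck. Origin on the bench under it; z up; local x across it (away from the robot at yaw 0), local y along it. Housing x -80 to 80, y -160 to 165 mm, flat top at z = 65 mm. The port (steel collar, outer radius 48 mm, top 8 mm over the deck) is at y = +85; the grey wiping field at y -160 to 0; the black catch tray hangs on the -y end.
- port (a point): Centre of the collar's top face (deck local 0, 85, 73 mm), axes as the deck. Right-handed thread, three starts. Height of the plug's origin over this point: about 21 mm at the start (resting on the land above the thread), 5 mm once dropped into a thread start, 0 mm when home. It sinks by its own weight: do not press on it.
- field (a point): Middle of the wiping field on the deck surface (deck local 0, -85, 65 mm), axes as the deck. The field is x -71 to 71, y -160 to 0 mm in deck axes, with side rails 8 mm high along x = +-75 mm; its -y edge is open and the shards fall from there into the tray.
- tray (a point): Centre of the catch tray's inside floor (deck local 0, -217.5, 4 mm). Tray outside 150 mm along x, 115 mm along y (y -160 to -275), walls 4 mm thick and 40 mm high.
- plug: Loose blue screw plug, about 0.6 kg, standing in the port. Origin on its axis at the underside of the round flange (radius 35 mm, 10 mm thick); z up. On the flange a cross bar along local x: 150 mm long, 16 mm wide, from 10 to 34 mm above the origin. Below, a steel shaft, radius 20 mm, 64 mm long, with three lugs, guided in the port. A push of 2 to 6 N near the end of the bar turns it.
- bar_end_a (a point): Middle of the +x end face of the plug's bar (75 mm from the axis, 22 mm above the plug's origin). At home the bar lies along the deck's x and this end points to the deck's -x side (the robot's). Angle of the bar from home, anticlockwise positive from above: start -2 to +52 degrees; it drops at about +60 to +80; a wall stops it at about +90.
- bar_end_b (a point): Middle of the other end face of the bar, at the deck's +x side when home. After the drop the bar runs in clockwise from about +80 degrees to a firm stop at about +4 (flange down from about +12 on). If it is turned clockwise before the drop, a lug meets the blunt thread end at about -5 degrees: the plug jams there and stays high.
- scraper: Scraper block, 0.2 to 0.33 kg, standing on its foot on the bench to the left (either of two spots, the microplate on the other). Origin at the centre of its underside, z up. Orange foot 120 mm along local x, 28 mm along local y, 26 mm high; on it a grey grip rib 70 mm along x, 20 mm thick along y, from 25 to 60 mm above the origin. The wiping faces look along +-y.
- shard0: Loose blue shard (triangle, about 30 mm across, 10 mm thick, 12 g) lying flat on the wiping field. Origin at the centre of its underside.
- shard1: As shard0, four-sided.
- shard2: As shard0.
- microplate: Bystander: white 96-well plate 85 x 127 x 15 mm, origin under its centre.
- tipbox: Bystander: green pipette-tip box with white lid, 85 x 120 x 65 mm, origin under its centre.
- bottle: Bystander: amber bottle, radius 33 mm, 110 mm tall, origin under its centre.
Things that resemble listed ones, but are neither listed nor needed, are in the scene too. What is meant by the scraper is not red, and is the smaller of those in its own colour. Several things have the shape of the plug; the one meant has the colours described above.

How it is judged (in metres and radians):
On the way, in this order (a step that is already met when the one before it is completed fails the run):
1. the plug has dropped into the thread start (z of plug in the frame of port below 0.011 m and horizontal distance between plug and port below 0.005 m), for 0.1 s.
2. the plug is run fully home (z of plug in the frame of port below 0.002 m and angle between the x axis of plug and the x axis of deck, either way round below 0.2 rad and angle between plug's own z axis and vertical below 0.05 rad), for 0.2 s.
3. the three shards are in the catch tray (x of shard0 in the frame of tray between -0.072 and 0.072 m and y of shard0 in the frame of tray between -0.056 and 0.056 m and z of each of shard0, shard1, shard2 in the frame of tray below 0.035 m and x of shard1 in the frame of tray between -0.072 and 0.072 m and y of shard1 in the frame of tray between -0.056 and 0.056 m and x of shard2 in the frame of tray between -0.072 and 0.072 m and y of shard2 in the frame of tray between -0.056 and 0.056 m), for 0.2 s.
At the end, for the whole second after the job is handed in: Plug home (flange within 2 mm of the collar, bar within 0.2 rad of the deck's x direction, tilted under 0.05 rad), the three shards lying in the catch tray, the scraper released and standing upright (within 0.1 rad) on the deck, everything at rest (all of step 2 and all of step 3 and z of scraper in the frame of field between -0.003 and 0.004 m and angle between scraper's own z axis and vertical below 0.1 rad and linear speed of each of scraper, plug, shard0, shard1, shard2 below 0.02 m/s and x of scraper in the frame of field between -0.08 and 0.08 m and y of scraper in the frame of field between -0.085 and 0.25 m); the robot touches nothing.
It fails at once if the plug is tilted (cross-threaded) by more than 0.15 rad (angle between plug's own z axis and vertical above 0.15 rad).
It fails at once if the plug is lifted out of the port (more than 35 mm above the collar) (z of plug in the frame of port above 0.035 m).
It fails at once if the fingers push a shard (contact force between the fingers and shard0 above 0.5 N or contact force between the fingers and shard1 above 0.5 N or contact force between the fingers and shard2 above 0.5 N).
It fails at once if microplate, tip box or bottle is moved by more than 20 mm (distance of any of microplate, tipbox, bottle from where it was at the start of the episode above 0.02 m).
It also fails if it takes over 66 s, if anything falls off the work surface, if the arm or the gripper's body presses on something with over 40 N, if the wrist force passes 120 N, or if a joint passes its speed limit or range.

ROBOT

A 6-joint arm with a two-finger parallel gripper is mounted at the origin on the work surface. World frame = base frame: x ahead of the robot, y to its left, z up, the work surface at z = 0. Lengths are in m, angles in degrees, forces in N, time in s.
With the tool pointing down it reaches from about 0.35 to 0.875 m from the base axis. Payload 4.2 kg.
Tool frame: the origin (TCP) lies on the centre line of the jaws, within the pads' length; the fingertips stand 11 mm ahead of it and the grasp point (between the pads) lies 8 mm behind it; y points along the fingers, z is the direction in which the jaws open and shut, and the axes are right-handed (so a half turn about y gives the same grasp; the last joint's range is limited). The gripper opens to 87 mm and grips with 3 to 60 N. Pads are 19 mm wide; open, the fingers measure 117 mm over their backs; the gripper's body (75 mm by 190 mm) begins 51 mm behind the grasp point.
Start: joints at [-61.043, 22.042, 0.453, 0, -68.411, -14.817], TCP at [0.153, -0.606, 0.234] pointing down, gripper open.
Joint ranges: [-179.83, 179.83], [-69.29, 118.12], [-61.27, 80.66], [-181.25, 117.63], [-171.15, -9.14], [-177.46, 177.46]. Speed limits (degrees/s): [159.86, 159.86, 180, 180, 180, 180].

INTERFACE

Orientations are given as a 3x3 rotation matrix whose columns are the frame's x, y, z axes.
In Python, from station import r, optics gives the robot as it stands. The module is installed in compiled form; this text tells all that it offers.
- The arm moves only by the tool step_arm, never from a script. Its argument "moves" is a list that holds one entry, the list of rows, each a list of 7 numbers: the turn, a rotation vector about the tool's x, y, z in rad, then the shift along the tool's x, y, z in cm, then the opening in per cent of the stroke, from 0 (shut) to 100 (fully open). A call has exactly 5 rows; each row is the pose to reach, as a shift and turn from the pose commanded when the call began, along the tool's axes at that moment; what a row does not reach only later rows make up. A row lasts 1/12 s, in which the tool goes at most 41.7 mm and 7.16 degrees, less where a joint would pass 70% of its speed; a pose out of reach is approached as far as the arm can. A call with a gripper value outside its range is refused whole. The fingers move at their own pace and stop on an object; the grip force is fixed at half the most. Time passes only in rows, so rows that repeat a pose let the fingers close, or fill a call up. It gives the time, the measured TCP pose, the force and the opening at its end, in the units of the state.
- r.sense(): the state, without advancing time (a new reading comes with each control period).
- optics.capture(name): name is "scene" or "top" or "wrist"; returns a dict with "image" (400x640x3 uint8, red, green, blue), "fov_y" (degrees; the focal length in pixels is half the picture's height over the tangent of half this angle, whatever the lens; pixels are square), "cx", "cy" (the principal point, pixels), "cam_to_world" (4x4, takes a point from camera to world coordinates). Camera axes: x right, y down, z forward; pixel columns grow to the right and rows downward; lengths in m; the calibration is good to about 2 mm. A picture is of the moment at which its call begins. There is no depth.
- r.finish_job(): hands the job in, once; it reports no verdict.
The state is a dict: "time_s": time; "joints": joint angles; "joint_velocities": joint speeds; "effort": joint torques, N m; "tcp_pos": TCP position; "ee_rot": TCP orientation; "wrist_force": force on the tool from outside, world axes, zero at the start; "moment": the same for the moment, N m; "gripper_width": opening from 0.0 (shut) to 1.0 (fully open).
Only numpy, scipy, OpenCV 4.12 (cv2) and the standard library are available. Lean on these libraries where they do the work, as an engineer would, in place of code of your own. Each camera call takes 0.05 s, during which the arm holds its last target.

## Working session

There is one attempt and no reset: what is moved stays moved. The work goes in short steps, Python scripts to look and compute and a tool call to move; the robot and the scene stay as the last step left them, time stands still between calls to the robot, and variables do not carry over. Pictures are saved under pics/ and viewed, and the job is handed in when it is done.

Besides the shell and the picture viewer there is one more tool, called as a command line: name --argument value ..., lists and objects as JSON in quotes. step_arm: Moves the arm, as the interface text tells. Its arguments: {"type":"object","properties":{"moves":{"type":"array"}},"required":["moves"]}

```bash
mkdir -p pics; python3 - <<'E'
from station import r, optics
import cv2,json
s=r.sense();print(s)
for n in ["scene","top","wrist"]:
    c=optics.capture(n);cv2.imwrite(f"pics/{n}0.png",c["image"][:,:,::-1]);print(n,c["fov_y"],c["cx"],c["cy"],c["cam_to_world"].tolist() if hasattr(c["cam_to_world"],'tolist') else c["cam_to_world"])
E
```

```text
{'time_s': 0.0, 'joints': array([-6.10430465e+01,  2.20919028e+01,  3.79385845e-01, -2.84883195e-02,
       -6.84112377e+01, -1.48161018e+01]), 'joint_velocities': array([ 0.06290678,  0.01302436,  0.009977  ,  0.03735996, -0.04222345,
        0.05175921]), 'effort': array([-5.52002075e-04, -3.90672112e+01,  1.87398559e+01,  4.21966508e+00,
        1.09457213e-02, -1.93088026e-04]), 'tcp_pos': array([ 0.15256135, -0.60549546,  0.23244616]), 'ee_rot': array([[ 9.69742839e-01, -6.41177056e-04, -2.44127867e-01],
       [ 2.44128687e-01,  2.11370258e-03,  9.69740541e-01],
       [-1.05761682e-04, -9.99997561e-01,  2.20627765e-03]]), 'wrist_force': array([0.30279273, 0.12377467, 0.19747922]), 'moment': array([ 0.04312208, -0.00310755, -0.00494652]), 'gripper_width': 1.0044479431087012}
scene 53.713739922211325 326.7603348845703 199.00471451269604 [[0.4846654509901421, 0.7167524343107011, -0.5013634894228002, 1.0632227455555776], [0.8745450220163474, -0.40785336737166317, 0.26234830891397365, -0.10720215392955817], [-0.016443998386909853, -0.5656161053517477, -0.8245047096795578, 0.9658411871114222], [0.0, 0.0, 0.0, 1.0]]
top 46.28277428871793 315.79873670836986 201.33032681116458 [[0.023101761051344566, -0.9975191127899478, 0.06649758082127537, 0.45839559537604246], [-0.9997299904312731, -0.02321692532849552, -0.0009594845375900475, 0.1503363713950704], [0.0025009735331256414, -0.06645746005563656, -0.9977861249457922, 1.375096349060408], [0.0, 0.0, 0.0, 1.0]]
wrist 58.23283738104329 317.20216451278736 199.04527617406973 [[-0.24505638963588214, 0.9268976780043705, 0.28426758592694357, 0.07331408155334956], [0.9695081388321576, 0.233936296630244, 0.0729916286784441, -0.6249309476733711], [0.0011552648320382129, 0.293486803159924, -0.9559624269468624, 0.3835892493105713], [0.0, 0.0, 0.0, 1.0]]
```

View pics/scene0.png

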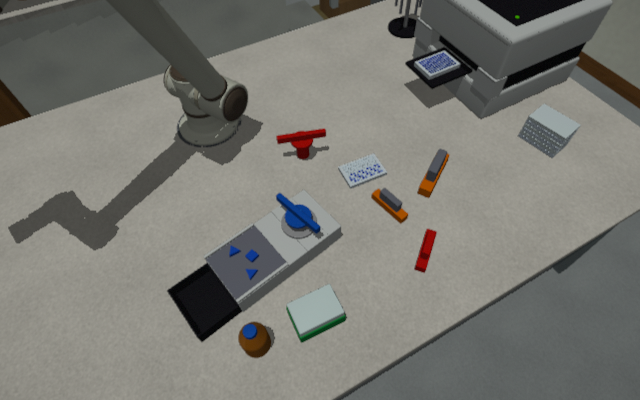

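View pics/top0.png

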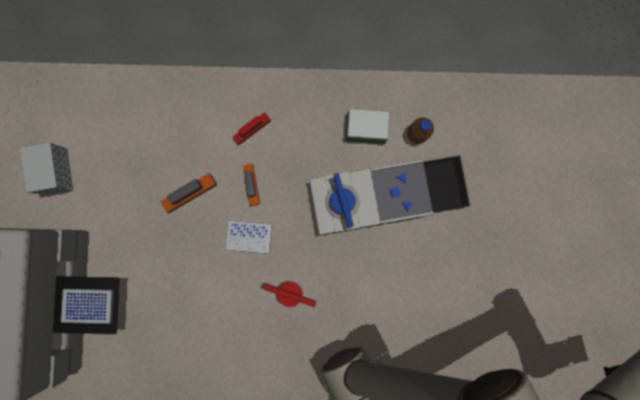

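View pics/wrist0.png

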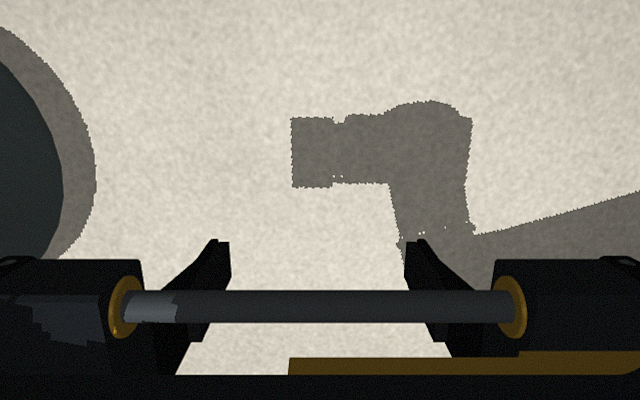

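```bash
cat > h.py <<'E'
from station import r, optics
import cv2, numpy as np
def cap(n,name=None):
    c=optics.capture(n); c["image"]=np.ascontiguousarray(c["image"])
    if name: cv2.imwrite("pics/"+name+".png",c["image"][:,:,::-1])
    return c
def F(c): return 200/np.tan(np.radians(c["fov_y"]/2))
def w(c,u,v,z):
    M=np.array(c["cam_to_world"]);f=F(c)
    d=M[:3,:3]@np.array([(u-c["cx"])/f,(v-c["cy"])/f,1.]);o=M[:3,3]
    return o+d*(z-o[2])/d[2]
def px(c,p):
    M=np.array(c["cam_to_world"]);q=M[:3,:3].T@(np.array(p)-M[:3,3]);f=F(c)
    return np.array([c["cx"]+f*q[0]/q[2],c["cy"]+f*q[1]/q[2]])
def crop(c,name,x0,y0,x1,y1,k):
    im=c["image"][y0:y1,x0:x1,::-1]
    cv2.imwrite("pics/"+name+".png",cv2.resize(im,None,fx=k,fy=k,interpolation=cv2.INTER_CUBIC))
def blobs(c,lo,hi,amin=20,roi=None):
    h=cv2.cvtColor(c["image"],cv2.COLOR_RGB2HSV);m=cv2.inRange(h,np.array(lo),np.array(hi))
    n,l,st,ce=cv2.connectedComponentsWithStats(m)
    return [(st[i,4],ce[i],cv2.minAreaRect(np.argwhere(l==i)[:,::-1].astype(np.float32)),l==i) for i in range(1,n) if st[i,4]>=amin]
E
python3 - <<'E'
from h import *
for n in ["top","scene"]:
    c=cap(n)
    if n=="top": crop(c,"topc",220,100,480,260,3)
    else: crop(c,"scenec",160,150,420,345,3)
    for nm,lo,hi in [("blue",(105,120,50),(125,255,255)),("orange",(5,150,80),(16,255,255))]:
        for b in blobs(c,lo,hi):print(n,nm,b[0],b[1].round(1),[np.round(x,1) for x in b[2]])
E
```

```text
top blue 85 [425.4 125. ] [array([425.5, 125. ]), array([10.,  9.]), np.float64(90.0)]
top blue 45 [402.4 176.8] [array([401.5, 177. ]), array([8., 7.]), np.float64(90.0)]
top blue 626 [342.5 200.5] [array([342.2, 200. ]), array([24.2, 50.7]), np.float64(5.4)]
top blue 71 [395.  191.6] [array([395. , 191.5]), array([8. , 8.5]), np.float64(63.4)]
top blue 48 [407.3 204.7] [array([407. , 205.5]), array([7., 8.]), np.float64(90.0)]
top orange 180 [252.1 185.5] [array([251.1, 184.3]), array([40.4,  9.2]), np.float64(80.5)]
top orange 379 [190.5 192.7] [array([187.9, 192.6]), array([12.8, 56.3]), np.float64(59.7)]
scene blue 21 [439.8  57.5] [array([439.3,  57.6]), array([ 3.3, 12.2]), np.float64(50.2)]
scene blue 735 [297.6 214.9] [array([296.4, 215.6]), array([53.4, 24.2]), np.float64(27.5)]
scene blue 75 [233.2 250.5] [array([232.8, 249.6]), array([ 8.9, 10.7]), np.float64(63.4)]
scene blue 106 [251.5 255.2] [array([251.5, 255.5]), array([9.9, 9.9]), np.float64(45.0)]
scene blue 78 [251.  272.4] [array([251.5, 274. ]), array([11., 10.]), np.float64(0.0)]
scene blue 168 [249.5 331.1] [array([249.5, 331. ]), array([14., 13.]), np.float64(90.0)]
scene orange 298 [430.5 181.5] [array([433. , 173.5]), array([13. , 47.4]), np.float64(26.6)]
scene orange 300 [389.1 207.1] [array([389. , 205.1]), array([40.1, 11.5]), np.float64(41.6)]
scene orange 266 [250.2 342.3] [array([249.9, 341.9]), array([25. , 17.2]), np.float64(17.5)]
```

View pics/topc.png

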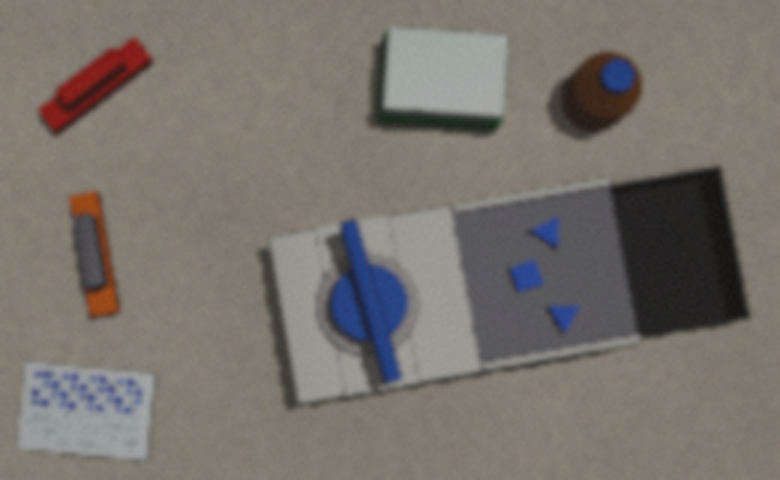

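View pics/scenec.png

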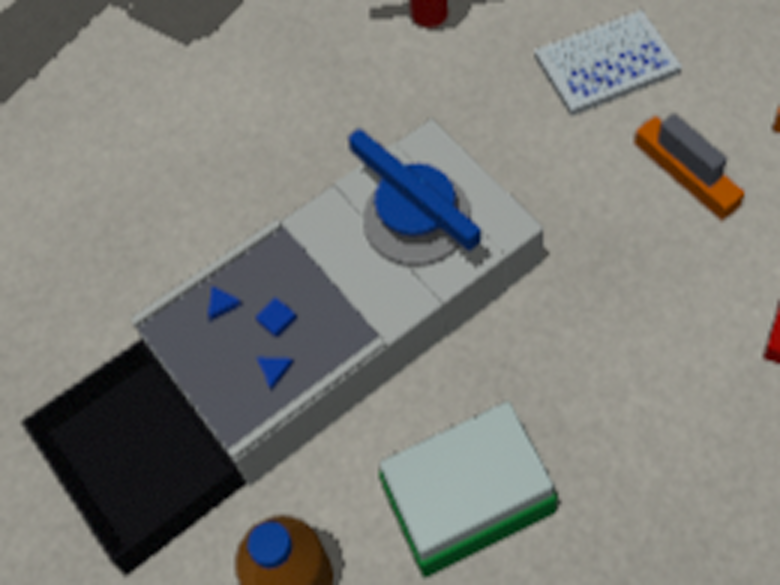

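```bash
python3 - <<'E'
from h import *
from scipy.optimize import least_squares
t=cap("top");s=cap("scene")
tc=lambda u,v:((u+.5)/3-.5+220,(v+.5)/3-.5+100)
sc=lambda u,v:((u+.5)/3-.5+160,(v+.5)/3-.5+150)
L=[(80,165),(-80,165),(80,-160),(-80,-160)]
T=[(270,237),(297,404),(610,182),(638,338)]
S=[((80,165),(543,235)),((-80,165),(433,121)),((-80,-160),(135,325)),((80,-160),(243,484))]
P=[w(t,*tc(*p),.065) for p in T]
for p in P:print(p.round(4))
def pose(q,l,z): 
    a=q[2];return np.array([q[0]+np.cos(a)*l[0]/1e3-np.sin(a)*l[1]/1e3,q[1]+np.sin(a)*l[0]/1e3+np.cos(a)*l[1]/1e3,z])
def res(q):
    e=[px(t,pose(q,l,.065))-tc(*p) for l,p in zip(L,T)]+[px(s,pose(q,l,.065))-sc(*p) for l,p in S]
    return np.ravel(e)
o=least_squares(res,[.5,0,.1]);print(o.x,np.degrees(o.x[2]));print(o.fun.round(1))
q=o.x
print("port",pose(q,(0,85),.073),px(t,pose(q,(0,85),.065+.05)))
# bar ends top: crop
for z in (.073+.021+.034,):
    for n,c,f,pts in (("t",t,tc,[(350,225),(391,378)]),("s",s,sc,[(360,138),(471,238)])):
        e=[w(c,*f(*p),z) for p in pts];d=e[1]-e[0];print(n,[x.round(4) for x in e],np.linalg.norm(d),np.degrees(np.arctan2(d[1],d[0])), (e[0]+e[1])/2)
# scraper foot top z=.026
for n,c,f,pts in (("t",t,tc,[(70,198),(98,193),(118,312),(91,317)]),("s",s,sc,[(654,118),(742,190),(722,208),(637,138)])):
    e=np.array([w(c,*f(*p),.026) for p in pts]);print(n,e.round(4).tolist(),e.mean(0))
for i,(a,b) in enumerate(zip([(401.9,177.3),(395,191.6),(407.3,205)],[(251.,273),(251.5,255.2),(233,250.3)])):
    A=w(t,*a,.075);B=w(s,*b,.072);
    def loc(p):
        d=p[:2]-q[:2];ca,sa=np.cos(q[2]),np.sin(q[2]);return np.array([ca*d[0]+sa*d[1],-sa*d[0]+ca*d[1]])*1e3
    print(A.round(4),B.round(4),loc(A),loc(B))
E
```

```text
[0.6092 0.1678 0.065 ]
[0.4535 0.1389 0.065 ]
[ 0.6687 -0.1509  0.065 ]
[ 0.5224 -0.1782  0.065 ]
[ 0.56822204 -0.00745093  0.20553629] 11.77636177846509
[-0.9 -1.3  0.4 -1.  -1.1 -3.7  0.8 -0.   1.  -1.1 -0.4 -0.  -1.5  1.3
 -2.2 -4.9]
port [0.5508742  0.07575996 0.073     ] [343.03525068 198.8211798 ]
t [array([0.6144, 0.0957, 0.128 ]), array([0.4787, 0.0566, 0.128 ])] 0.14124031016493455 -163.91425010716063 [0.54656878 0.07617928 0.128     ]
s [array([0.4841, 0.0583, 0.128 ]), array([0.6194, 0.0948, 0.128 ])] 0.1400803508695759 15.104262313794807 [0.55175494 0.07653131 0.128     ]
t [[0.6471, 0.3627, 0.026], [0.6526, 0.3358, 0.026], [0.5377, 0.3128, 0.026], [0.5323, 0.3387, 0.026]] [0.59244721 0.3375019  0.026     ]
s [[0.5344, 0.3387, 0.026], [0.6448, 0.3645, 0.026], [0.6518, 0.3369, 0.026], [0.5463, 0.3114, 0.026]] [0.59432297 0.33789892 0.026     ]
[ 0.6179 -0.09    0.075 ] [ 0.6198 -0.0897  0.072 ] [ 31.832666   -90.92904671] [ 33.69429129 -91.01709962]
[ 0.5774 -0.0712  0.075 ] [ 0.5759 -0.0699  0.072 ] [ -4.03961831 -64.2310338 ] [ -5.26946947 -62.65770981]
[ 0.5407 -0.1059  0.075 ] [ 0.54   -0.1054  0.072 ] [-46.99472227 -90.71797533] [-47.60644635 -90.16611005]
```

```bash
python3 - <<'E'
from h import *
t=cap("top");s=cap("scene")
crop(t,"td",310,145,475,240,4.8);crop(s,"sd",165,185,350,345,4)
E
```

```text
(no output)
```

View pics/td.png

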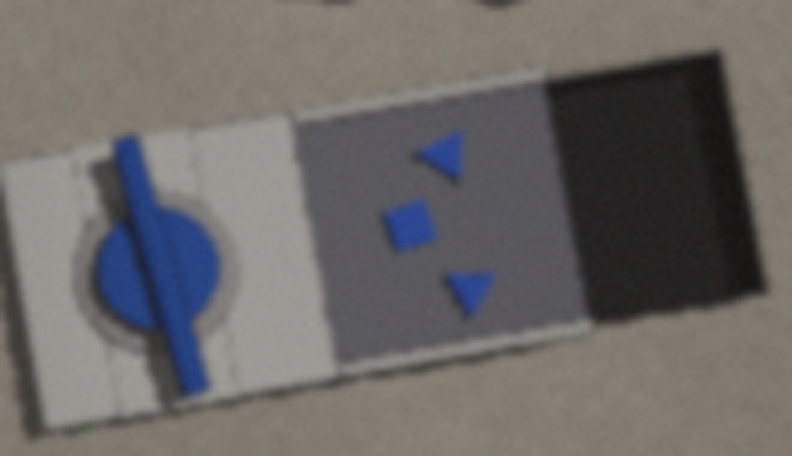

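View pics/sd.png

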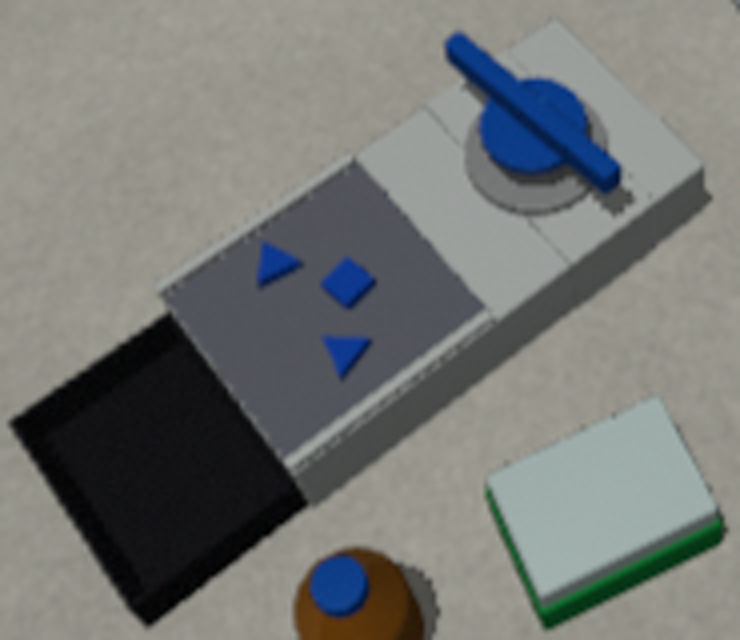

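```bash
python3 - <<'E'
from h import *
from scipy.optimize import least_squares
t=cap("top");s=cap("scene")
tc=lambda u,v:((u+.5)/4.8-.5+310,(v+.5)/4.8-.5+145)
sc=lambda u,v:((u+.5)/4-.5+165,(v+.5)/4-.5+185)
T=[((80,165),(5,162)),((-80,165),(45,430)),((71,0),(301,122)),((-71,0),(337,366)),((71,-160),(548,84)),((-71,-160),(586,320))]
S=[((-80,165),(555,18)),((80,165),(703,168)),((-71,0),(355,158)),((71,0),(487,310)),((-71,-160),(167,293)),((71,-160),(288,458))]
def pose(q,l,z): 
    a=q[2];return np.array([q[0]+np.cos(a)*l[0]/1e3-np.sin(a)*l[1]/1e3,q[1]+np.sin(a)*l[0]/1e3+np.cos(a)*l[1]/1e3,z])
def rt(q): return np.ravel([px(t,pose(q,l,.065))-tc(*p) for l,p in T])
def rs(q): return np.ravel([px(s,pose(q,l,.065))-sc(*p) for l,p in S])
for g in (rt,rs,lambda q:np.r_[rt(q),rs(q)]):
    o=least_squares(g,[.57,0,.2]);q=o.x;print(q,np.degrees(q[2]),"port",pose(q,(0,85),.073).round(4));print(o.fun.round(1))
np.save("q.npy",q)
def loc(p):
    d=p[:2]-q[:2];ca,sa=np.cos(q[2]),np.sin(q[2]);return (np.array([ca*d[0]+sa*d[1],-sa*d[0]+ca*d[1]])*1e3).round(1)
for n,c,f,pts in (("t",t,tc,[(126,137),(195,392)]),("s",s,sc,[(455,38),(606,175)])):
    e=[w(c,*f(*p),.128) for p in pts];print(n,[(x.round(4),loc(x)) for x in e])
for a,b in zip([(401.9,177.3),(395,191.6),(407.3,205)],[(251.,273),(251.5,255.2),(233,250.3)]):
    print(loc(w(t,*a,.075)),loc(w(s,*b,.072)))
E
```

```text
[ 0.5646854  -0.0125949   0.18841626] 10.795456326784153 port [0.5488 0.0709 0.073 ]
[ 0.2 -0.8  1.3 -0.4 -3.2  1.1 -1.9  0.   1.2 -0.2  2.4  0.2]
[ 0.56168187 -0.00794903  0.19175687] 10.98685953216949 port [0.5455 0.0755 0.073 ]
[-0.2 -0.4  0.1 -0.7  3.1 -0.7  2.1 -1.6 -2.5  1.1 -2.4  1.5]
[ 0.56326955 -0.01005275  0.18969916] 10.86896127188594 port [0.5472 0.0734 0.073 ]
[-0.7 -0.2  0.4  0.1 -4.1  1.6 -2.8  0.5  0.2  0.2  1.5  0.6 -0.5  0.3
 -0.2  0.2  2.7  0.1  1.6 -0.7 -3.1  1.8 -3.1  2.4]
t [(array([0.6185, 0.0971, 0.128 ]), array([74.4, 94.8])), (array([0.4771, 0.056 , 0.128 ]), array([-72.2,  81.1]))]
s [(array([0.478 , 0.0574, 0.128 ]), array([-71. ,  82.4])), (array([0.6172, 0.0945, 0.128 ]), array([72.6, 92.5]))]
[ 38.6 -88.8] [ 40.5 -88.9]
[  2.3 -62.7] [  1.1 -61.1]
[-40.2 -89.8] [-40.8 -89.3]
```

```bash
python3 - <<'E'
from h import *
from scipy.optimize import least_squares
t=cap("top");s=cap("scene")
tc=lambda u,v:((u+.5)/4.8-.5+310,(v+.5)/4.8-.5+145)
sc=lambda u,v:((u+.5)/4-.5+165,(v+.5)/4-.5+185)
T=[((80,165),(5,162)),((-80,165),(45,430)),((71,-10),(301,122)),((-71,-10),(337,366)),((71,-160),(548,84)),((-71,-160),(586,320))]
S=[((-80,165),(555,18)),((80,165),(703,168)),((-71,-10),(355,158)),((71,-10),(487,310)),((-71,-160),(167,293)),((71,-160),(288,458))]
def pose(q,l,z): 
    a=q[2];return np.array([q[0]+np.cos(a)*l[0]/1e3-np.sin(a)*l[1]/1e3,q[1]+np.sin(a)*l[0]/1e3+np.cos(a)*l[1]/1e3,z])
def rt(q): return np.ravel([px(t,pose(q,l,.065))-tc(*p) for l,p in T])
def rs(q): return np.ravel([px(s,pose(q,l,.065))-sc(*p) for l,p in S])
for g in (rt,rs,lambda q:np.r_[rt(q),rs(q)]):
    o=least_squares(g,[.57,0,.2]);q=o.x;print(q,np.degrees(q[2]),"port",pose(q,(0,85),.073).round(4));print(o.fun.round(1))
np.save("q.npy",q)
def loc(p):
    d=p[:2]-q[:2];ca,sa=np.cos(q[2]),np.sin(q[2]);return (np.array([ca*d[0]+sa*d[1],-sa*d[0]+ca*d[1]])*1e3).round(1)
for n,c,f,pts in (("t",t,tc,[(126,137),(195,392)]),("s",s,sc,[(455,38),(606,175)])):
    e=[w(c,*f(*p),.128) for p in pts];print(n,[(x.round(4),loc(x)) for x in e])
for a,b in zip([(401.9,177.3),(395,191.6),(407.3,205)],[(251.,273),(251.5,255.2),(233,250.3)]):
    print(loc(w(t,*a,.075)),loc(w(s,*b,.072)))
E
```

```text
[ 0.56406149 -0.00932094  0.18835747] 10.792088068245215 port [0.5481 0.0742 0.073 ]
[-0.9 -0.6  0.1 -0.2 -0.8  0.7  0.4 -0.4  0.  -0.   1.2  0.4]
[ 0.56109131 -0.00472688  0.19257823] 11.033919941074474 port [0.5448 0.0787 0.073 ]
[ 0.7 -1.1  1.1 -1.5  1.   0.8 -0.  -0.  -1.4  0.4 -1.2  0.7]
[ 0.56266465 -0.00680685  0.190093  ] 10.891526709972368 port [0.5466 0.0767 0.073 ]
[-1.9  0.  -0.7  0.4 -1.8  1.2 -0.5  0.1 -0.9  0.4  0.3  0.8  0.4 -0.3
  0.7 -0.5  0.6  1.5 -0.6  0.9 -2.   1.1 -1.9  1.6]
t [(array([0.6185, 0.0971, 0.128 ]), array([74.5, 91.5])), (array([0.4771, 0.056 , 0.128 ]), array([-72.1,  77.8]))]
s [(array([0.478 , 0.0574, 0.128 ]), array([-71. ,  79.1])), (array([0.6172, 0.0945, 0.128 ]), array([72.7, 89.1]))]
[ 38.6 -92.1] [ 40.4 -92.2]
[  2.3 -66. ] [  1.  -64.4]
[-40.3 -93.1] [-40.9 -92.6]
```

Candidates in the top view:
- **Plug:** blue at (342,201), with a red lookalike at (289,294).
- **Scraper:** small orange at (251,185), large orange at (188,193) and red at (252,128).

I choose the blue plug and the small orange scraper. The crops confirm this: a blue bar in a steel collar, and an orange foot with a grey rib about 120 mm long. I'll straddle bar end A with half-open jaws.

step_arm --moves '[[[0,0,0,10,0.6,11.5,40],[0,0,0,20,1.2,23,40],[0,0,0,30,2,35,40],[0,0,0,40,2.6,46,40],[0,0,0,48.8,3.2,56.3,40]]]'

```text
time_s: 1.07
tcp_pos: [0.2468, -0.4186, 0.2249]
ee_rot: [[0.97, 0.0, -0.244], [0.244, -0.0, 0.97], [0.0, -1.0, -0.0]]
wrist_force: [1.7, 0.9, 1.1]
gripper_width: 0.705
```

```bash
cat > go.py <<'E'
import sys,numpy as np
from station import r
a=[float(x) for x in sys.argv[1:]]
s=r.sense();R=np.array(s["ee_rot"])
yaw=np.degrees(np.arctan2(R[1,0],R[0,0]))
print("yaw",yaw.round(2),"shift cm",(R.T@(np.array(a[:3])-s["tcp_pos"])*100).round(2),"roty",(np.radians(yaw-a[3]) if len(a)>3 else 0),"t",s["time_s"],"F",np.round(s["wrist_force"],1),"j",np.round(s["joints"],0))
E
python3 go.py .488 .0596 .2 15.5
```

```text
yaw 14.1 shift cm [35.04  2.48 40.5 ] roty -0.024462974101248876 t 1.0667 F [1.7 0.9 1.1] j [-40.   9. -19.   0. -62. -36.]
```

step_arm --moves '[[[0,-0.02,0,34,2.4,39.5,40],[0,-0.02,0,34,2.4,39.5,40],[0,-0.02,0,34,2.4,39.5,40],[0,-0.02,0,34,2.4,39.5,40],[0,-0.02,0,34,2.4,39.5,40]]]'

```text
time_s: 1.48
tcp_pos: [0.34, -0.2323, 0.2157]
ee_rot: [[0.965, 0.001, -0.263], [0.263, -0.0, 0.965], [0.001, -1.0, -0.001]]
wrist_force: [0.9, -1.1, -0.1]
gripper_width: 0.418
```

```bash
python3 go.py .488 .0596 .2 15.5
```

```text
yaw 15.28 shift cm [21.96  1.58 24.26] roty -0.003892931074174065 t 1.4833 F [ 0.9 -1.1 -0.1] j [-11.   2. -29.   0. -59. -63.]
```

step_arm --moves '[[[0,0,0,21.5,1.5,23.8,40],[0,0,0,21.5,1.5,23.8,40],[0,0,0,21.5,1.5,23.8,40],[0,0,0,21.5,1.5,23.8,40],[0,0,0,21.5,1.5,23.8,40]]]'

```text
time_s: 1.9
tcp_pos: [0.4339, -0.0462, 0.206]
ee_rot: [[0.964, 0.001, -0.264], [0.264, 0.0, 0.964], [0.001, -1.0, -0.0]]
wrist_force: [1.4, -1.0, 0.1]
gripper_width: 0.399
```

```bash
python3 go.py .488 .0596 .2 15.5
```

```text
yaw 15.33 shift cm [8.01 0.61 8.77] roty -0.003041047439015907 t 1.9 F [ 1.4 -1.   0.1] j [ 15.   5. -27.   0. -58. -90.]
```

step_arm --moves '[[[0,0,0,7.8,0.6,8.4,40],[0,0,0,7.8,0.6,8.4,40],[0,0,0,7.8,0.6,8.4,40],[0,0,0,7.8,0.6,8.4,40],[0,0,0,7.8,0.6,8.4,40]]]'

```text
time_s: 2.32
tcp_pos: [0.4869, 0.0547, 0.1991]
ee_rot: [[0.964, -0.001, -0.266], [0.266, -0.0, 0.964], [-0.001, -1.0, -0.0]]
wrist_force: [0.0, -0.6, -0.7]
gripper_width: 0.399
```

```bash
python3 go.py .488 .0596 .101 15.5; python3 - <<'E'
from h import *
c=cap("wrist","w1")
E
```

```text
yaw 15.43 shift cm [0.24 9.81 0.44] roty -0.001171465310218774 t 2.3167 F [ 0.  -0.6 -0.7] j [  25.   11.  -21.   -0.  -58. -100.]
```

View pics/w1.png

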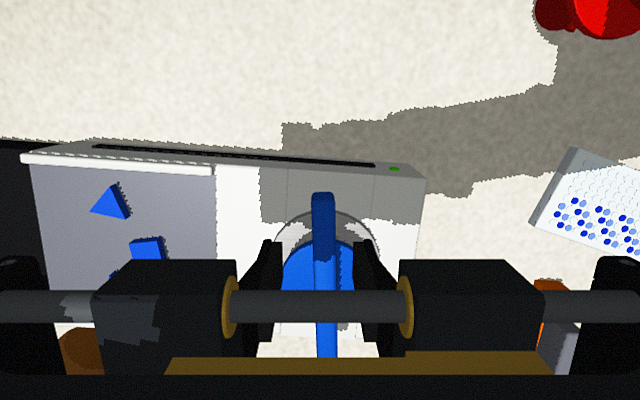

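The wrist view shows the jaws on both sides of the bar (bar at u≈322, fingers at 275 and 360). Going down.

step_arm --moves '[[[0,0,0,0,3,0.2,40],[0,0,0,0,6,0.2,40],[0,0,0,0,8.5,0.2,40],[0,0,0,0,9.7,0.2,40],[0,0,0,0,9.7,0.2,40]]]'

```text
time_s: 2.78
tcp_pos: [0.4834, 0.0532, 0.1]
ee_rot: [[0.965, -0.006, -0.261], [0.261, -0.002, 0.965], [-0.007, -1.0, -0.001]]
wrist_force: [-0.7, -0.4, -0.4]
gripper_width: 0.397
```

```bash
cat > arc.py <<'E'
import sys,numpy as np
from station import r
# arc target list: world bar angles; radius; centre
s=r.sense();R=np.array(s["ee_rot"]);yaw=np.arctan2(R[1,0],R[0,0])
C=np.array([.5472,.0765]);rad=float(sys.argv[1])
d=C-s["tcp_pos"][:2];print("t",s["time_s"],"tcp",s["tcp_pos"].round(4),"yaw",np.degrees(yaw).round(1),"polar",np.degrees(np.arctan2(d[1],d[0])).round(1),"r",np.linalg.norm(d).round(4),"F",s["wrist_force"].round(1),"M",s["moment"].round(2))
for a in sys.argv[2:]:
    a=np.radians(float(a));p=np.r_[C-rad*np.array([np.cos(a),np.sin(a)]),s["tcp_pos"][2]]
    q=R.T@(p-s["tcp_pos"])*100
    print([0,round(-(a-yaw),3),0,round(q[0],2),0,round(q[2],2),40])
E
python3 arc.py .062 22 29 36 43 50
```

```text
t 2.7833 tcp [0.4834 0.0532 0.1   ] yaw 15.2 polar 20.1 r 0.068 F [-0.7 -0.4 -0.4] M [-0.02  0.03 -0.  ]
[0, np.float64(-0.119), 0, np.float64(0.62), 0, np.float64(-0.16), 40]
[0, np.float64(-0.242), 0, np.float64(0.75), 0, np.float64(-0.9), 40]
[0, np.float64(-0.364), 0, np.float64(0.98), 0, np.float64(-1.62), 40]
[0, np.float64(-0.486), 0, np.float64(1.29), 0, np.float64(-2.31), 40]
[0, np.float64(-0.608), 0, np.float64(1.68), 0, np.float64(-2.96), 40]
```

step_arm --moves '[[[0,-0.12,0,0.3,0,-0.4,40],[0,-0.24,0,0.5,0,-1.1,40],[0,-0.36,0,0.8,0,-1.8,40],[0,-0.48,0,1.1,0,-2.5,40],[0,-0.6,0,1.5,0,-3.1,40]]]'

```text
time_s: 3.2
tcp_pos: [0.5083, 0.0282, 0.1037]
ee_rot: [[0.644, 0.001, -0.765], [0.765, 0.001, 0.644], [0.001, -1.0, 0.0]]
wrist_force: [-0.6, 1.3, -1.0]
gripper_width: 0.403
```

```bash
python3 arc.py .062 57 64 71 78 82; python3 - <<'E'
from h import *
c=cap("scene","s1");crop(c,"s1c",210,170,360,290,5)
E
```

```text
t 3.2 tcp [0.5083 0.0282 0.1037] yaw 49.9 polar 51.1 r 0.062 F [-0.6  1.3 -1. ] M [ 0.4   0.44 -0.03]
[0, np.float64(-0.124), 0, np.float64(0.04), 0, np.float64(-0.63), 40]
[0, np.float64(-0.246), 0, np.float64(0.18), 0, np.float64(-1.38), 40]
[0, np.float64(-0.368), 0, np.float64(0.41), 0, np.float64(-2.1), 40]
[0, np.float64(-0.49), 0, np.float64(0.73), 0, np.float64(-2.79), 40]
[0, np.float64(-0.56), 0, np.float64(0.94), 0, np.float64(-3.16), 40]
```

View pics/s1c.png

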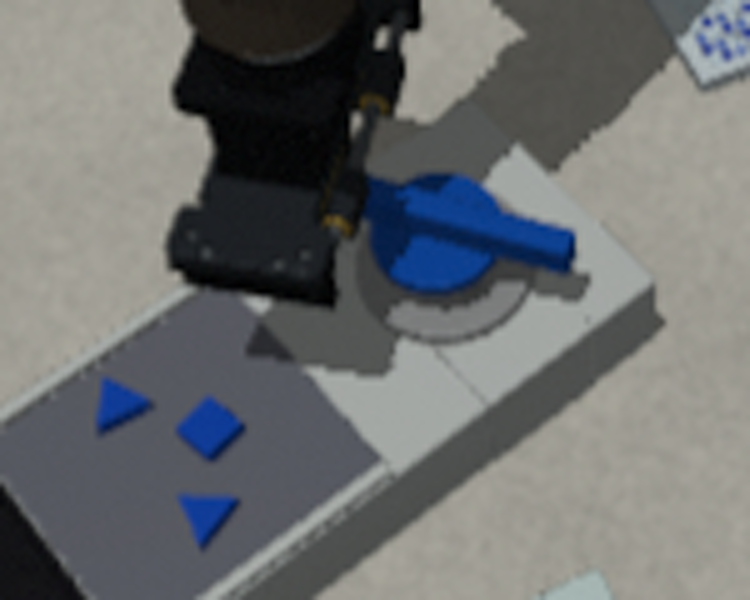

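The bar follows the jaws and the plug is still high. Continuing anticlockwise.

step_arm --moves '[[[0,-0.1,0,0,0,-0.6,40],[0,-0.2,0,0.15,0,-1.2,40],[0,-0.3,0,0.3,0,-1.8,40],[0,-0.4,0,0.5,0,-2.3,40],[0,-0.48,0,0.7,0,-2.8,40]]]'

```text
time_s: 3.67
tcp_pos: [0.5343, 0.016, 0.1036]
ee_rot: [[0.222, 0.001, -0.975], [0.975, 0.001, 0.222], [0.001, -1.0, -0.0]]
wrist_force: [-1.3, 1.2, -1.7]
gripper_width: 0.397
```

```bash
python3 arc.py .062 82 86 88 90 92; python3 - <<'E'
from h import *
c=cap("scene","s2");crop(c,"s2c",210,170,360,290,5)
E
```

```text
t 3.6667 tcp [0.5343 0.016  0.1036] yaw 77.2 polar 77.9 r 0.0619 F [-1.3  1.2 -1.7] M [0.41 0.42 0.  ]
[0, np.float64(-0.084), 0, np.float64(0.01), 0, np.float64(-0.44), 40]
[0, np.float64(-0.154), 0, np.float64(0.06), 0, np.float64(-0.87), 40]
[0, np.float64(-0.189), 0, np.float64(0.1), 0, np.float64(-1.08), 40]
[0, np.float64(-0.223), 0, np.float64(0.14), 0, np.float64(-1.29), 40]
[0, np.float64(-0.258), 0, np.float64(0.2), 0, np.float64(-1.5), 40]
```

View pics/s2c.png

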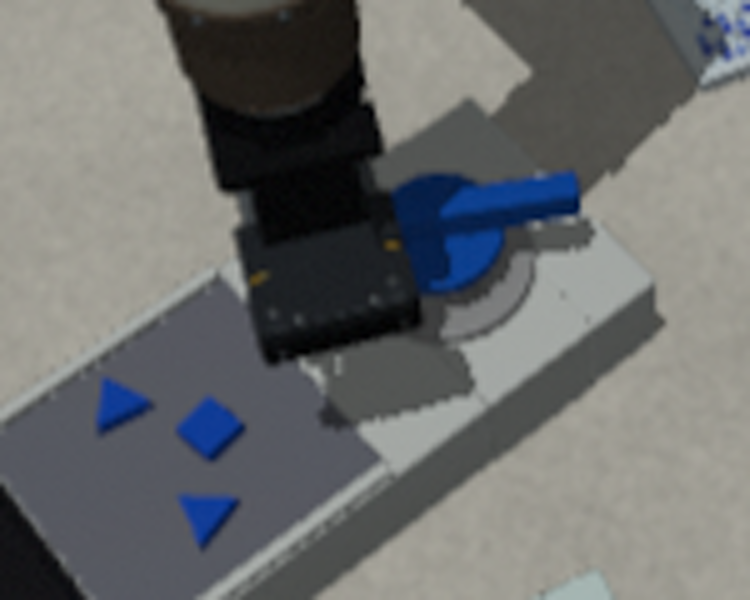

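Still high, with the bar lagging the jaws by about 9°. Continuing.

step_arm --moves '[[[0,-0.06,0,0,0,-0.4,40],[0,-0.12,0,0,0,-0.7,40],[0,-0.18,0,0.05,0,-1.1,40],[0,-0.24,0,0.15,0,-1.4,40],[0,-0.28,0,0.2,0,-1.7,40]]]'

```text
time_s: 4.13
tcp_pos: [0.5519, 0.0143, 0.1038]
ee_rot: [[-0.054, 0.002, -0.999], [0.999, 0.0, -0.054], [0.0, -1.0, -0.002]]
wrist_force: [0.7, -0.3, -0.2]
gripper_width: 0.398
```

```bash
python3 arc.py .062 98 100 102; python3 - <<'E'
from h import *
c=cap("scene","s3");crop(c,"s3c",210,170,360,290,5)
E
```

```text
t 4.1333 tcp [0.5519 0.0143 0.1038] yaw 93.1 polar 94.3 r 0.0624 F [ 0.7 -0.3 -0.2] M [0.03 0.11 0.03]
[0, np.float64(-0.085), 0, np.float64(0.06), 0, np.float64(-0.4), 40]
[0, np.float64(-0.12), 0, np.float64(0.08), 0, np.float64(-0.61), 40]
[0, np.float64(-0.155), 0, np.float64(0.11), 0, np.float64(-0.83), 40]
```

View pics/s3c.png

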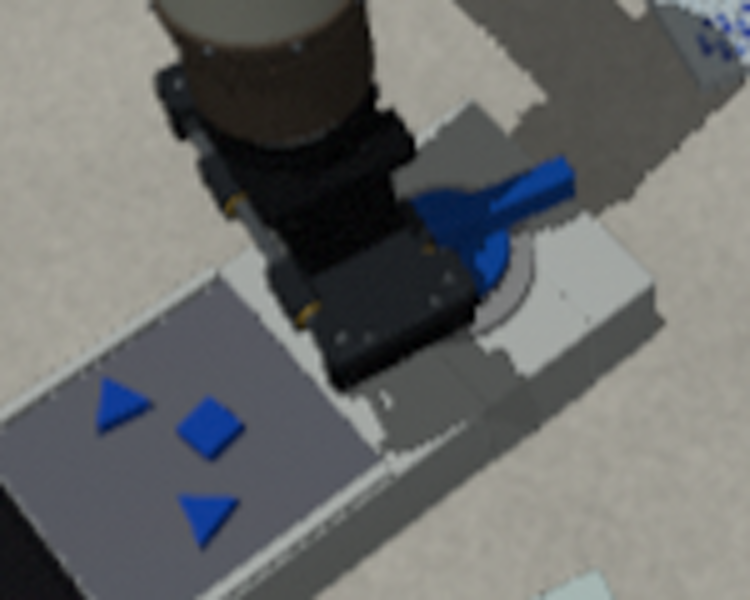

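```bash
python3 - <<'E'
from h import *
c=cap("scene")
C=np.array([.5472,.0765])
def corners(a,zo):
    a=np.radians(a);d=np.array([np.cos(a),np.sin(a)]);n=np.array([-d[1],d[0]])
    return [((px(c,np.r_[C+d*75e-3+n*s*8e-3,zo+z])-[210,170]+.5)*5-.5).round(0) for z in(.034,.010) for s in(1,-1)]
for a in (75,80,85,90): 
    for zo in (.094,.078): print(a,zo,*corners(a,zo))
crop(c,"s4c",270,185,340,245,10)
E
```

```text
75 0.094 [576. 161.] [584. 186.] [577. 187.] [585. 212.]
75 0.078 [577. 178.] [584. 203.] [578. 203.] [585. 228.]
80 0.094 [571. 151.] [582. 176.] [573. 177.] [582. 201.]
80 0.078 [572. 168.] [582. 193.] [573. 194.] [583. 218.]
85 0.094 [566. 142.] [578. 165.] [567. 168.] [579. 191.]
85 0.078 [566. 159.] [579. 182.] [567. 185.] [580. 208.]
90 0.094 [559. 133.] [574. 155.] [560. 159.] [575. 181.]
90 0.078 [560. 151.] [574. 173.] [561. 176.] [575. 198.]
```

View pics/s4c.png

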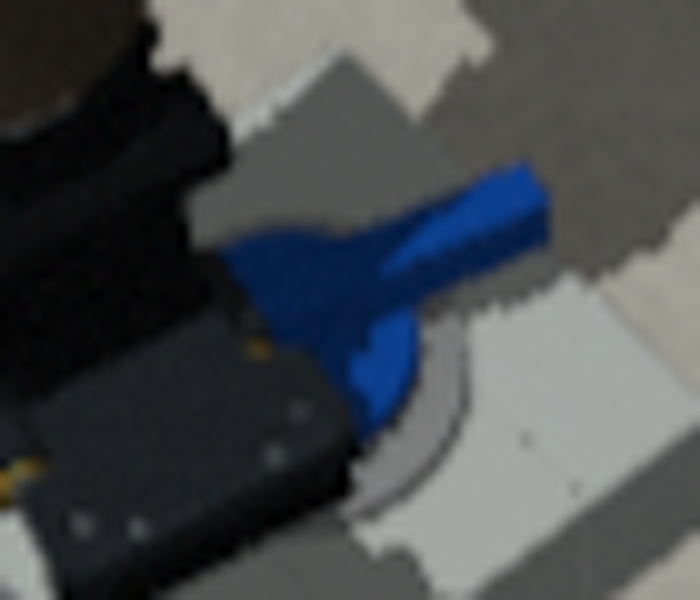

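The end-B corners fit the lowered plug (z≈0.078, bar at about 88° world), and the contact force vanished, so it has dropped. Now clockwise, with the tip 3 mm lower.

```bash
python3 arc.py .062 88 81 74 67 60
```

```text
t 4.2333 tcp [0.552  0.0143 0.1037] yaw 93.0 polar 94.5 r 0.0624 F [-0.1  0.1  0.1] M [0.04 0.16 0.04]
[0, np.float64(0.087), 0, np.float64(0.06), 0, np.float64(0.7), 40]
[0, np.float64(0.209), 0, np.float64(0.17), 0, np.float64(1.45), 40]
[0, np.float64(0.331), 0, np.float64(0.37), 0, np.float64(2.18), 40]
[0, np.float64(0.454), 0, np.float64(0.66), 0, np.float64(2.88), 40]
[0, np.float64(0.576), 0, np.float64(1.03), 0, np.float64(3.54), 40]
```

step_arm --moves '[[[0,0.08,0,0,0.2,0.6,40],[0,0.18,0,0.1,0.3,1.3,40],[0,0.3,0,0.3,0.3,2.0,40],[0,0.42,0,0.6,0.3,2.7,40],[0,0.54,0,1.0,0.3,3.4,40]]]'

```text
time_s: 4.65
tcp_pos: [0.5173, 0.0222, 0.1005]
ee_rot: [[0.474, 0.003, -0.88], [0.88, -0.0, 0.474], [0.001, -1.0, -0.002]]
wrist_force: [1.1, -2.1, -0.5]
gripper_width: 0.402
```

```bash
python3 arc.py .062 55 49 43 37 31; python3 - <<'E'
from h import *
c=cap("scene","s5");crop(c,"s5c",210,170,360,290,5)
E
```

```text
t 4.65 tcp [0.5173 0.0222 0.1005] yaw 61.7 polar 61.2 r 0.0619 F [ 1.1 -2.1 -0.5] M [-0.58 -0.44  0.02]
[0, np.float64(0.117), 0, np.float64(0.04), 0, np.float64(0.67), 40]
[0, np.float64(0.222), 0, np.float64(0.14), 0, np.float64(1.31), 40]
[0, np.float64(0.326), 0, np.float64(0.32), 0, np.float64(1.93), 40]
[0, np.float64(0.431), 0, np.float64(0.56), 0, np.float64(2.53), 40]
[0, np.float64(0.536), 0, np.float64(0.86), 0, np.float64(3.11), 40]
```

View pics/s5c.png

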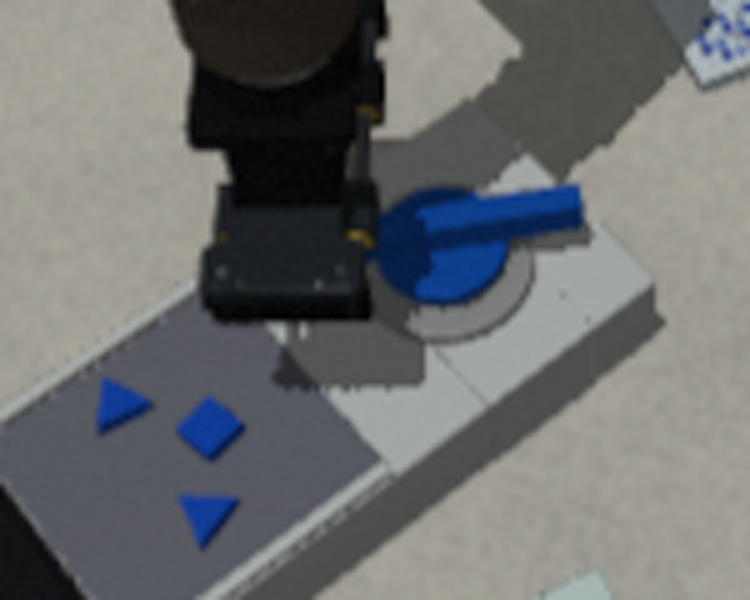

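The plug is clearly lower, with the flange near the collar and the shadow close, and it is turning clockwise. Continuing.

step_arm --moves '[[[0,0.11,0,0,0,0.7,40],[0,0.22,0,0.15,0,1.3,40],[0,0.32,0,0.3,0,1.9,40],[0,0.43,0,0.55,0,2.5,40],[0,0.53,0,0.85,0,3.1,40]]]'

```text
time_s: 5.12
tcp_pos: [0.4934, 0.0445, 0.1001]
ee_rot: [[0.852, 0.001, -0.523], [0.523, 0.0, 0.852], [0.001, -1.0, -0.0]]
wrist_force: [0.1, -1.1, 0.3]
gripper_width: 0.399
```

```bash
python3 arc.py .062 25 20 15 12 9 6
```

```text
t 5.1167 tcp [0.4934 0.0445 0.1001] yaw 31.6 polar 30.7 r 0.0625 F [ 0.1 -1.1  0.3] M [-0.09 -0.18 -0.03]
[0, np.float64(0.114), 0, np.float64(0.09), 0, np.float64(0.62), 40]
[0, np.float64(0.202), 0, np.float64(0.18), 0, np.float64(1.15), 40]
[0, np.float64(0.289), 0, np.float64(0.31), 0, np.float64(1.68), 40]
[0, np.float64(0.341), 0, np.float64(0.41), 0, np.float64(1.98), 40]
[0, np.float64(0.394), 0, np.float64(0.53), 0, np.float64(2.29), 40]
[0, np.float64(0.446), 0, np.float64(0.66), 0, np.float64(2.58), 40]
```

step_arm --moves '[[[0,0.08,0,0,0,0.45,40],[0,0.16,0,0.1,0,0.9,40],[0,0.22,0,0.2,0,1.3,40],[0,0.27,0,0.25,0,1.6,40],[0,0.3,0,0.3,0,1.8,40]]]'

```text
time_s: 5.53
tcp_pos: [0.4866, 0.0615, 0.1001]
ee_rot: [[0.968, 0.001, -0.252], [0.252, 0.0, 0.968], [0.001, -1.0, -0.0]]
wrist_force: [0.9, -1.5, 0.2]
gripper_width: 0.402
```

```bash
python3 arc.py .062 12 9 6 3; python3 - <<'E'
from h import *
c=cap("scene","s6");crop(c,"s6c",210,170,360,290,5)
E
```

```text
t 5.5333 tcp [0.4866 0.0615 0.1001] yaw 14.6 polar 13.9 r 0.0624 F [ 0.9 -1.5  0.2] M [-0.36 -0.18 -0.03]
[0, np.float64(0.045), 0, np.float64(0.05), 0, np.float64(0.21), 40]
[0, np.float64(0.097), 0, np.float64(0.07), 0, np.float64(0.53), 40]
[0, np.float64(0.15), 0, np.float64(0.11), 0, np.float64(0.85), 40]
[0, np.float64(0.202), 0, np.float64(0.17), 0, np.float64(1.17), 40]
```

View pics/s6c.png

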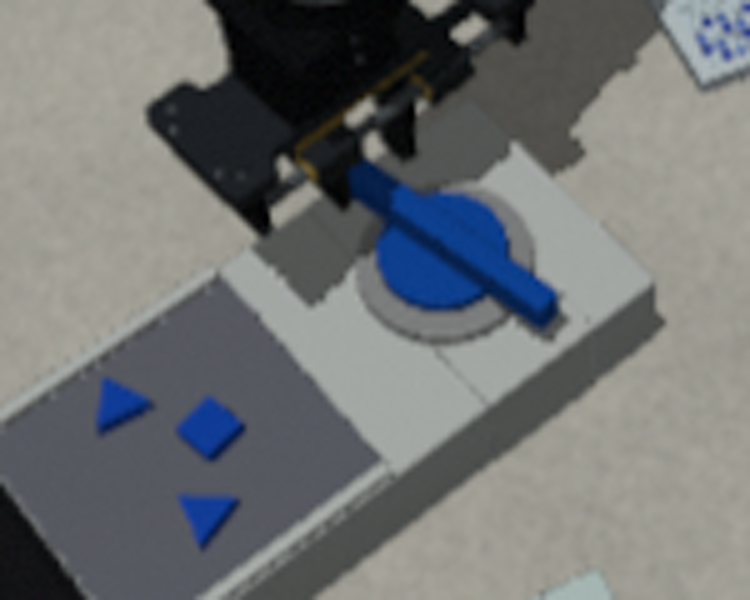

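step_arm --moves '[[[0,0.03,0,0,0,0.2,40],[0,0.06,0,0.05,0,0.4,40],[0,0.09,0,0.07,0,0.6,40],[0,0.12,0,0.1,0,0.8,40],[0,0.14,0,0.1,0,0.9,40]]]'

```text
time_s: 6.0
tcp_pos: [0.4855, 0.0701, 0.1001]
ee_rot: [[0.993, 0.001, -0.116], [0.116, -0.0, 0.993], [0.001, -1.0, -0.0]]
wrist_force: [1.5, -2.4, 0.2]
gripper_width: 0.404
```

```bash
python3 arc.py .062 6 3 0; python3 - <<'E'
from h import *
c=cap("scene","s7");crop(c,"s7c",260,180,350,252,8)
E
```

```text
t 6.0 tcp [0.4855 0.0701 0.1001] yaw 6.7 polar 5.9 r 0.062 F [ 1.5 -2.4  0.2] M [-0.88 -0.37  0.09]
[0, np.float64(0.011), 0, np.float64(0.0), 0, np.float64(-0.01), 40]
[0, np.float64(0.064), 0, np.float64(0.01), 0, np.float64(0.32), 40]
[0, np.float64(0.116), 0, np.float64(0.04), 0, np.float64(0.64), 40]
```

View pics/s7c.png

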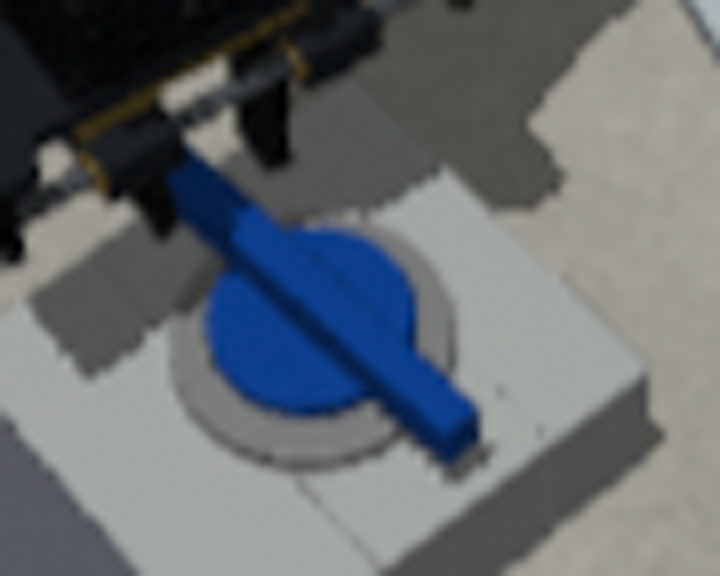

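step_arm --moves '[[[0,0.02,0,0,0,0.15,40],[0,0.04,0,0,0,0.3,40],[0,0.06,0,0,0,0.4,40],[0,0.06,0,0,0,0.5,40],[0,0.06,0,0,0,0.5,40]]]'

```text
time_s: 6.47
tcp_pos: [0.4854, 0.0729, 0.1]
ee_rot: [[0.998, 0.0, -0.059], [0.059, -0.004, 0.998], [0.0, -1.0, -0.004]]
wrist_force: [5.4, -13.7, 0.0]
gripper_width: 0.398
```

```bash
python3 arc.py .062 6 3 0; python3 - <<'E'
from h import *
c=cap("scene","s8")
C=np.array([.5472,.0765])
def corners(a,zo):
    a=np.radians(a);d=np.array([np.cos(a),np.sin(a)]);n=np.array([-d[1],d[0]])
    return [((px(c,np.r_[C+d*75e-3+n*s*8e-3,zo+z])-[260,180]+.5)*8-.5).round(0) for z in(.034,.010) for s in(1,-1)]
for a in (10,15,20): 
    for zo in (.073,.078): print(a,zo,*corners(a,zo))
crop(c,"s8c",260,180,350,252,8)
E
```

```text
t 6.4667 tcp [0.4854 0.0729 0.1   ] yaw 3.4 polar 3.3 r 0.0619 F [  5.4 -13.7   0. ] M [-3.99 -1.78  0.19]
[0, np.float64(-0.046), 0, np.float64(-0.0), 0, np.float64(-0.29), 40]
[0, np.float64(0.006), 0, np.float64(-0.01), 0, np.float64(0.03), 40]
[0, np.float64(0.059), 0, np.float64(0.0), 0, np.float64(0.36), 40]
10 0.073 [467. 427.] [427. 455.] [470. 464.] [430. 492.]
10 0.078 [467. 419.] [426. 447.] [469. 456.] [429. 485.]
15 0.073 [482. 413.] [444. 444.] [484. 450.] [447. 481.]
15 0.078 [481. 405.] [444. 436.] [483. 443.] [447. 474.]
20 0.073 [495. 398.] [461. 432.] [497. 436.] [463. 469.]
20 0.078 [494. 390.] [460. 424.] [496. 428.] [463. 462.]
```

View pics/s8c.png

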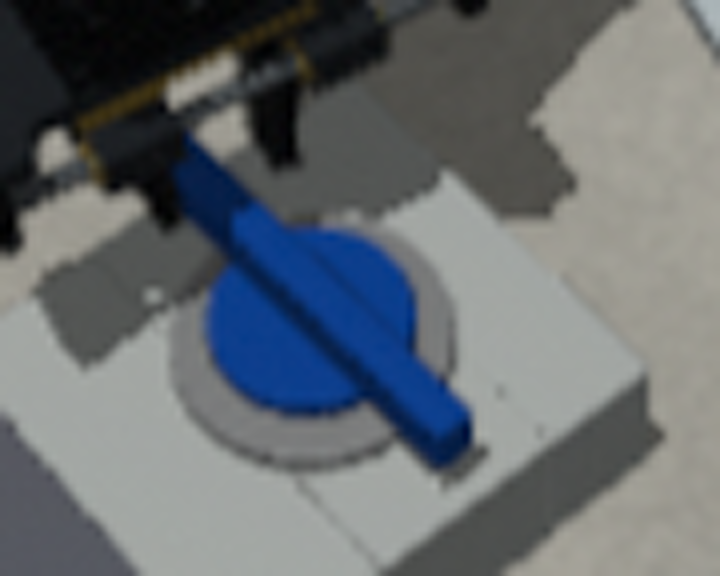

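The firm stop is felt (about 15 N), with the bar at about 14° world, or +3° from home. Backing off, then lifting.

step_arm --moves '[[[0,-0.04,0,0,0,-0.9,40],[0,-0.1,0,0,0,-1.3,40],[0,-0.1,0,0,-3,-1.3,40],[0,-0.1,0,0,-7,-1.3,60],[0,-0.1,0,0,-11,-1.3,60]]]'

```text
time_s: 6.93
tcp_pos: [0.4845, 0.0621, 0.2101]
ee_rot: [[0.988, -0.003, -0.156], [0.156, -0.001, 0.988], [-0.003, -1.0, -0.0]]
wrist_force: [1.6, 0.3, -0.6]
gripper_width: 0.479
```

```bash
python3 go.py .593 .338 .2 12.5
```

```text
yaw 8.95 shift cm [15.01  0.96 25.56] roty -0.0619609059983448 t 6.9333 F [ 1.6  0.3 -0.6] j [  26.   10.  -20.   -0.  -60. -107.]
```

step_arm --moves '[[[0,-0.06,0,14.8,0.6,25.3,60],[0,-0.06,0,14.8,0.6,25.3,60],[0,-0.06,0,14.8,0.6,25.3,60],[0,-0.06,0,14.8,0.6,25.3,60],[0,-0.06,0,14.8,0.6,25.3,60]]]'

```text
time_s: 7.35
tcp_pos: [0.5613, 0.2585, 0.2054]
ee_rot: [[0.977, -0.0, -0.215], [0.215, 0.001, 0.977], [0.0, -1.0, 0.001]]
wrist_force: [1.2, 0.1, 0.9]
gripper_width: 0.597
```

```bash
python3 go.py .593 .338 .2 12.5;python3 - <<'E'
from h import *
c=cap("scene","s9");crop(c,"s9c",210,170,360,290,5)
E
```

```text
yaw 12.4 shift cm [4.8  0.55 7.09] roty -0.0016906552804872314 t 7.35 F [1.2 0.1 0.9] j [  40.   22.   -3.   -0.  -64. -117.]
```

View pics/s9c.png

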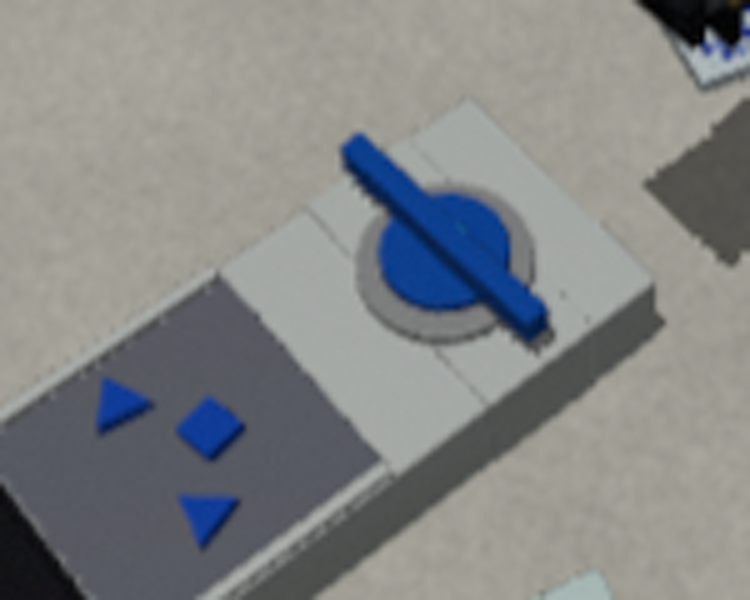

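The plug is home: flange flush on the collar, bar parallel to the deck seams. On to the scraper.

step_arm --moves '[[[0,0,0,4.5,0.4,6.7,60],[0,0,0,4.5,0.4,6.7,60],[0,0,0,4.5,0.4,6.7,60],[0,0,0,4.5,0.4,6.7,60],[0,0,0,4.5,0.4,6.7,60]]]'

```text
time_s: 7.82
tcp_pos: [0.5902, 0.3315, 0.2006]
ee_rot: [[0.977, -0.001, -0.215], [0.215, -0.001, 0.977], [-0.001, -1.0, -0.0]]
wrist_force: [0.1, -0.4, -0.7]
gripper_width: 0.6
```

```bash
python3 go.py .593 .338 .045 12.5;python3 - <<'E'
from h import *
c=cap("wrist","w2")
for n,p in (("ctr",(.593,.338,.06)),("tcp",(*r.sense()["tcp_pos"][:2],.06))): print(n,px(c,p))
E
```

```text
yaw 12.43 shift cm [ 0.44 15.56  0.58] roty -0.0011659688192457583 t 7.8167 F [ 0.1 -0.4 -0.7] j [  43.   28.    6.   -0.  -68. -121.]
ctr [323.27675667 195.01204077]
tcp [315.77995329 190.24132317]
```

View pics/w2.png

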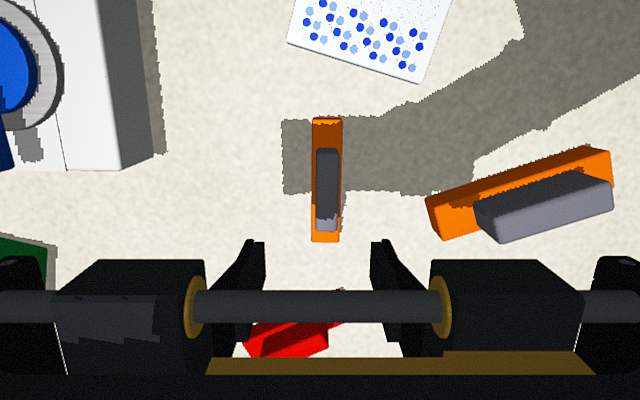

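```bash
python3 - <<'E'
from h import *
c=cap("wrist");crop(c,"w2c",290,100,370,250,4)
for p,z in (((327,182),.06),((327,150),.06),((327,214),.06),((327.5,119),.026),((325.5,240),.026)): print(w(c,*p,z).round(4))
E
```

```text
[0.5816 0.3381 0.06  ]
[0.5553 0.3321 0.06  ]
[0.6093 0.3445 0.06  ]
[0.5335 0.3284 0.026 ]
[0.6476 0.3526 0.026 ]
```

View pics/w2c.png

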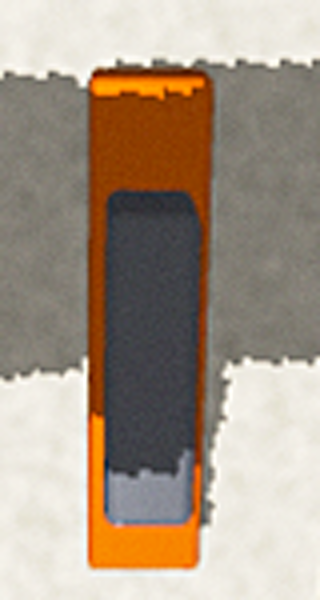

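```bash
python3 go.py .592 .3397 .043 12.3
```

```text
yaw 12.38 shift cm [ 0.35 15.86  0.84] roty 0.0014055815354083324 t 7.9167 F [-0.2 -0.   0.1] j [  43.   28.    6.   -0.  -68. -121.]
```

step_arm --moves '[[[0,0,0,0.35,4,0.8,60],[0,0,0,0.35,8,0.8,60],[0,0,0,0.35,12,0.8,60],[0,0,0,0.35,14.5,0.8,60],[0,0,0,0.35,15.8,0.8,60]]]'

```text
time_s: 8.33
tcp_pos: [0.5904, 0.3375, 0.0397]
ee_rot: [[0.977, -0.005, -0.213], [0.213, -0.004, 0.977], [-0.006, -1.0, -0.003]]
wrist_force: [0.0, -0.7, 0.1]
gripper_width: 0.596
```

```bash
python3 go.py .592 .3397 .043 12.3;python3 - <<'E'
from h import *
c=cap("wrist","w3")
E
```

```text
yaw 12.31 shift cm [ 0.21 -0.33  0.18] roty 0.00023691100310805098 t 8.3333 F [ 0.  -0.7  0.1] j [  43.   37.   -3.   -0.  -50. -121.]
```

View pics/w3.png

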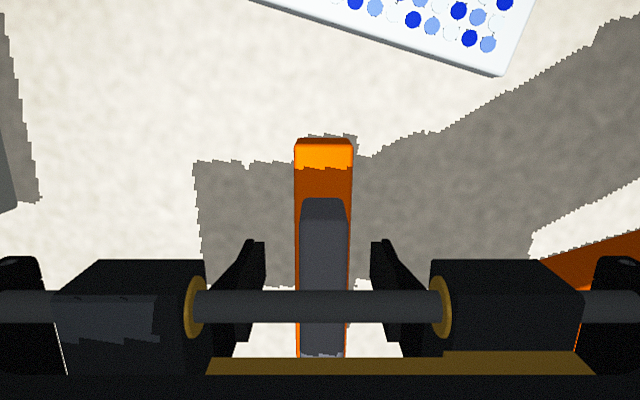

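step_arm --moves '[[[0,0,0,0,-0.1,0.15,30],[0,0,0,0,-0.1,0.15,5],[0,0,0,0,-0.1,0.15,0],[0,0,0,0,-0.1,0.15,0],[0,0,0,0,-0.1,0.15,0]]]'

```text
time_s: 8.8
tcp_pos: [0.5928, 0.3422, 0.0462]
ee_rot: [[0.977, 0.002, -0.215], [0.215, 0.002, 0.977], [0.003, -1.0, 0.002]]
wrist_force: [-1.1, 0.2, -0.0]
gripper_width: 0.305
```

step_arm --moves '[[[0,0,0,0,0,0,0],[0,0,0,0,0,0,0],[0,0,0,0,0,0,0],[0,0,0,0,-2,0,0],[0,0,0,0,-4,0,0]]]'

```text
time_s: 9.22
tcp_pos: [0.5903, 0.3405, 0.0818]
ee_rot: [[0.977, -0.005, -0.214], [0.214, -0.003, 0.977], [-0.006, -1.0, -0.002]]
wrist_force: [0.9, 0.9, -2.9]
gripper_width: 0.226
```

step_arm --moves '[[[0,0,0,0,-3,0,0],[0,0,0,0,-6,0,0],[0,0,0,0,-9,0,0],[0,0,0,0,-12,-1,0],[0,0,0,0,-12,-4,0]]]'

```text
time_s: 9.63
tcp_pos: [0.603, 0.307, 0.2107]
ee_rot: [[0.975, 0.011, -0.22], [0.22, 0.008, 0.975], [0.012, -1.0, 0.005]]
wrist_force: [2.1, 0.6, -2.0]
gripper_width: 0.227
```

```bash
python3 go.py .5646 -.0166 .2 10.9;python3 - <<'E'
from h import *
c=cap("scene","s10");crop(c,"s10c",260,100,460,250,4)
E
```

```text
yaw 12.71 shift cm [-10.88   0.78 -30.73] roty 0.0316246678451985 t 9.6333 F [ 2.1  0.6 -2. ] j [  41.   28.    6.    0.  -68. -118.]
```

View pics/s10c.png

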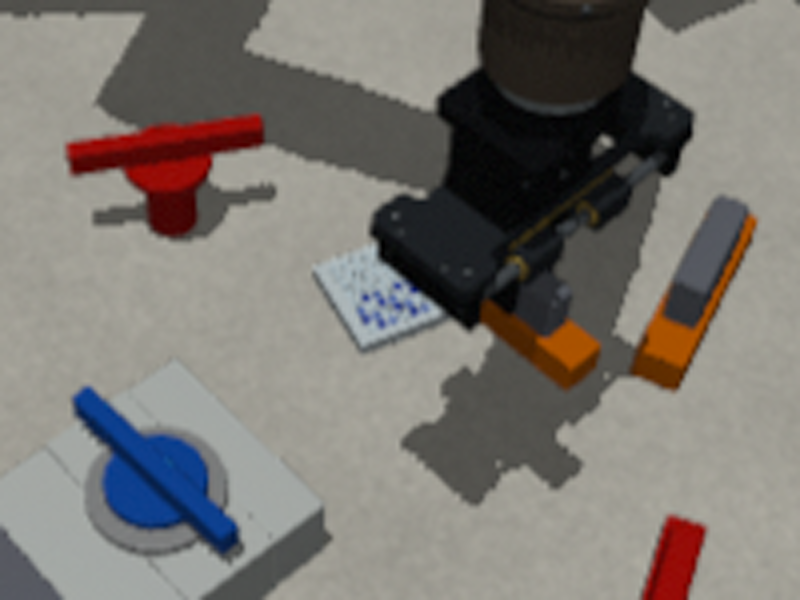

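The scraper is held level. Carrying it over the deck.

step_arm --moves '[[[0,0.03,0,-10.8,0.5,-30,0],[0,0.03,0,-10.8,0.5,-30,0],[0,0.03,0,-10.8,0.5,-30,0],[0,0.03,0,-10.8,0.5,-30,0],[0,0.03,0,-10.8,0.5,-30,0]]]'

```text
time_s: 10.1
tcp_pos: [0.5722, 0.0941, 0.1992]
ee_rot: [[0.983, -0.003, -0.186], [0.186, -0.0, 0.983], [-0.003, -1.0, 0.0]]
wrist_force: [0.1, -0.0, -2.5]
gripper_width: 0.228
```

```bash
python3 go.py .5646 -.0166 .2 10.9
```

```text
yaw 10.69 shift cm [ -2.8   -0.08 -10.74] roty -0.0036398766419399237 t 10.1 F [ 0.1 -0.  -2.5] j [  25.   19.   -9.   -0.  -62. -105.]
```

step_arm --moves '[[[0,0,0,-2.7,0,-4,0],[0,0,0,-2.7,0,-8,0],[0,0,0,-2.7,0,-10.4,0],[0,0,0,-2.7,0,-10.4,0],[0,0,0,-2.7,0,-10.4,0]]]'

```text
time_s: 10.52
tcp_pos: [0.5657, -0.0128, 0.1994]
ee_rot: [[0.983, -0.003, -0.182], [0.182, 0.0, 0.983], [-0.003, -1.0, 0.001]]
wrist_force: [-0.0, 0.6, -4.4]
gripper_width: 0.23
```

```bash
python3 go.py .5646 -.0166 .12 10.9;python3 - <<'E'
from h import *
c=cap("scene","s11");crop(c,"s11c",160,170,360,320,4)
c=cap("wrist","w4");c=cap("top");crop(c,"t4c",310,145,475,240,4.8)
E
```

```text
yaw 10.48 shift cm [-0.15  7.94 -0.36] roty -0.007332842460200154 t 10.5167 F [-0.   0.6 -4.4] j [ 15.  18. -11.  -0. -61. -95.]
```

View pics/s11c.png

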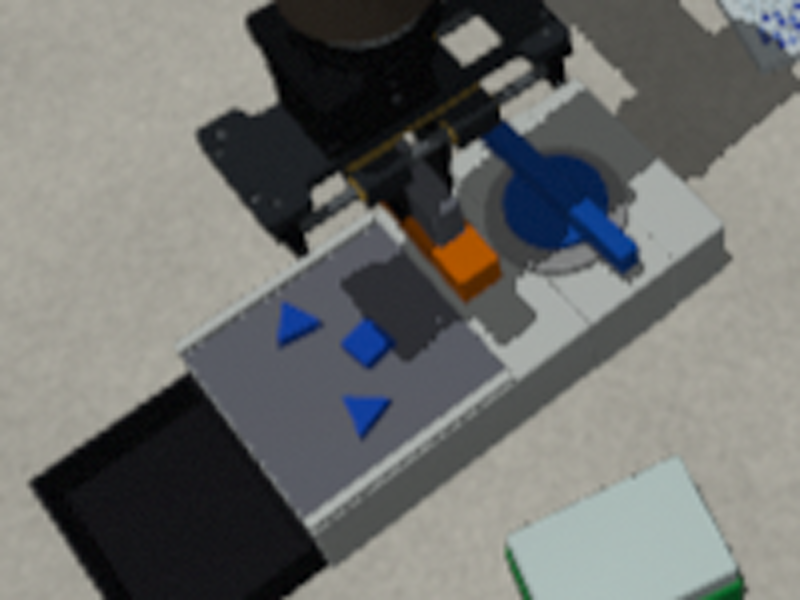

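View pics/w4.png

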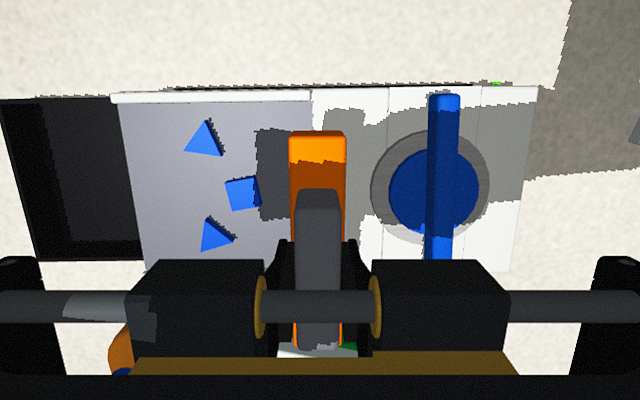

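View pics/t4c.png

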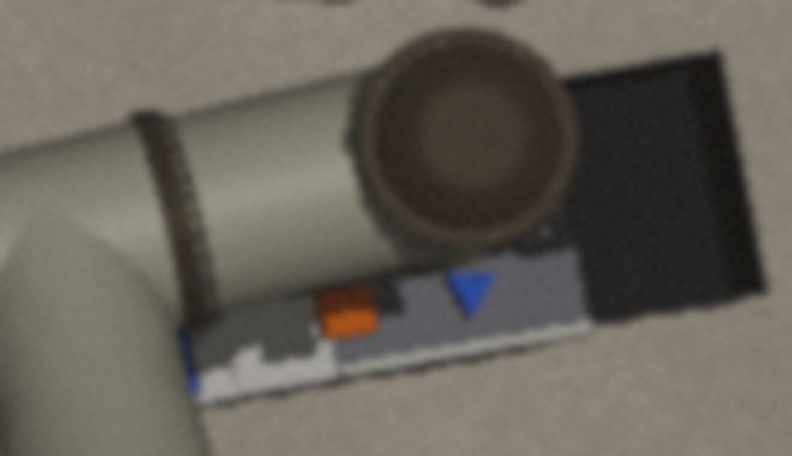

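```bash
python3 - <<'E'
from h import *
c=cap("wrist");q=np.load("q.npy")
def loc(p):
    d=p[:2]-q[:2];ca,sa=np.cos(q[2]),np.sin(q[2]);return (np.array([ca*d[0]+sa*d[1],-sa*d[0]+ca*d[1]])*1e3).round(1)
s=r.sense();print("tcp",loc(s["tcp_pos"]),s["wrist_force"])
print("foot end",loc(w(c,289.5,137,.18)),loc(w(c,345.5,137,.18)))
for n,p,z in (("rail in L",(114,102),.073),("rail in R",(309,97),.073),("railoutL",(111,93),.073),("deck cor +y -x",(537,86),.065),("plug bar end",(444,96),.107),("field edge -y",(130,170),.065),("field edge +y top",(312,102),.065),("collar ctr?",(429,190),.073)):
    print(n,loc(w(c,*p,z)))
for n,p in (("sq",(243,193)),("tri1",(206,143)),("tri2",(215,236))): print(n,loc(w(c,*p,.075)))
E
```

```text
tcp [ 3.1 -4.1] [-0.65478347 -0.36214801 -4.2697405 ]
foot end [-57.  -16.6] [-57.  10.]
rail in L [ -69.8 -155.6]
rail in R [-73.1  -9.6]
railoutL [ -76.3 -156.7]
deck cor +y -x [-80.7 163.6]
plug bar end [-74.3  79.5]
field edge -y [ -16.1 -155.8]
field edge +y top [-69.3  -7.5]
collar ctr? [-1.  86.3]
sq [  0.6 -63. ]
tri1 [-39.4 -88.9]
tri2 [ 37.7 -88.5]
```

step_arm --moves '[[[0,-0.007,0,-0.3,3,-0.5,0],[0,-0.007,0,-0.3,6,-0.5,0],[0,-0.007,0,-0.3,7.7,-0.5,0],[0,-0.007,0,-0.3,7.7,-0.5,0],[0,-0.007,0,-0.3,7.7,-0.5,0]]]'

```text
time_s: 11.13
tcp_pos: [0.5645, -0.0159, 0.1234]
ee_rot: [[0.981, -0.002, -0.194], [0.194, -0.001, 0.981], [-0.002, -1.0, -0.0]]
wrist_force: [0.3, 0.3, -2.4]
gripper_width: 0.229
```

```bash
python3 go.py .5646 -.0166 .11 10.9;python3 - <<'E'
from h import *
c=cap("scene");crop(c,"s12c",200,180,320,280,6)
E
```

```text
yaw 11.21 shift cm [-0.01  1.34 -0.07] roty 0.005415508164511085 t 11.1333 F [ 0.3  0.3 -2.4] j [ 15.  22. -17.   0. -51. -94.]
```

View pics/s12c.png

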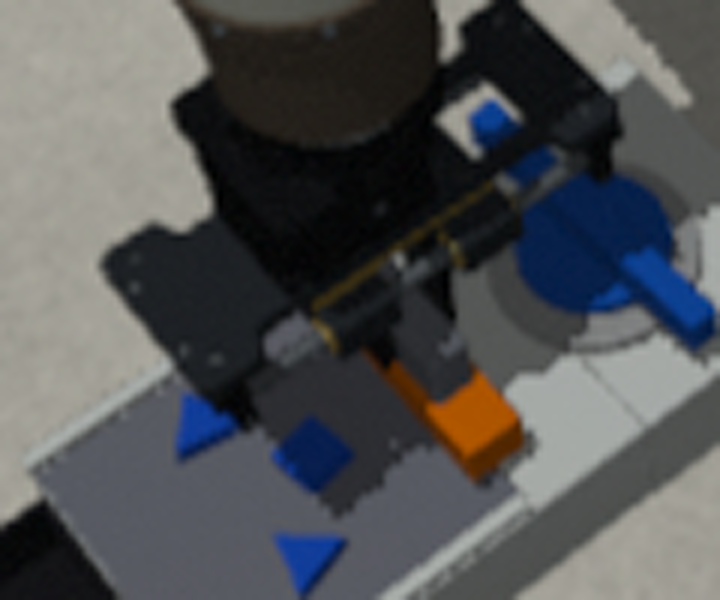

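step_arm --moves '[[[0,0,0,0,0.4,0,0],[0,0,0,0,0.7,0,0],[0,0,0,0,1.0,0,0],[0,0,0,0,1.2,0,0],[0,0,0,0,1.2,0,0]]]'

```text
time_s: 11.6
tcp_pos: [0.5645, -0.0167, 0.1118]
ee_rot: [[0.981, -0.0, -0.192], [0.192, 0.0, 0.981], [-0.0, -1.0, 0.0]]
wrist_force: [-0.8, 0.6, -2.5]
gripper_width: 0.226
```

step_arm --moves '[[[0,0,0,0,0.1,0,0],[0,0,0,0,0.1,0,0],[0,0,0,0,0.1,0,0],[0,0,0,0,0.1,0,0],[0,0,0,0,0.1,0,0]]]'

```text
time_s: 12.02
tcp_pos: [0.5648, -0.0167, 0.1111]
ee_rot: [[0.981, 0.0, -0.193], [0.193, 0.0, 0.981], [0.0, -1.0, -0.0]]
wrist_force: [-0.3, -0.1, -2.8]
gripper_width: 0.23
```

step_arm --moves '[[[0,0,0,0,0.05,0,0],[0,0,0,0,0.1,0,0],[0,0,0,0,0.15,0,0],[0,0,0,0,0.15,0,0],[0,0,0,0,0.15,0,0]]]'

```text
time_s: 12.43
tcp_pos: [0.5649, -0.0167, 0.1105]
ee_rot: [[0.981, 0.001, -0.193], [0.193, -0.0, 0.981], [0.001, -1.0, -0.0]]
wrist_force: [-3.4, 0.7, 6.2]
gripper_width: 0.226
```

step_arm --moves '[[[0,0,0,0,0.05,0,0],[0,0,0,0,0.1,0,0],[0,0,0,0,0.1,0,0],[0,0,0,0,0.1,0,0],[0,0,0,0,0.1,0,0]]]'

```text
time_s: 12.85
tcp_pos: [0.5649, -0.0168, 0.1104]
ee_rot: [[0.981, 0.001, -0.193], [0.193, -0.0, 0.981], [0.001, -1.0, -0.0]]
wrist_force: [-4.8, 0.6, 9.8]
gripper_width: 0.226
```

Contact at TCP z≈0.1105. Easing off and wiping along deck -y.

step_arm --moves '[[[0,0,0,0,-0.2,0,0],[0,0,0,0,-0.2,-0.8,0],[0,0,0,0,-0.2,-1.8,0],[0,0,0,0,-0.2,-2.8,0],[0,0,0,0,-0.2,-3.8,0]]]'

```text
time_s: 13.27
tcp_pos: [0.5727, -0.0548, 0.1105]
ee_rot: [[0.981, 0.001, -0.192], [0.192, 0.0, 0.981], [0.001, -1.0, 0.0]]
wrist_force: [-0.6, 2.2, -0.2]
gripper_width: 0.229
```

step_arm --moves '[[[0,0,0,0,0,-0.9,0],[0,0,0,0,0,-1.8,0],[0,0,0,0,0,-2.7,0],[0,0,0,0,0,-3.6,0],[0,0,0,0,0,-4.2,0]]]'

```text
time_s: 13.68
tcp_pos: [0.5803, -0.0964, 0.1105]
ee_rot: [[0.981, 0.0, -0.192], [0.192, -0.0, 0.981], [0.0, -1.0, -0.0]]
wrist_force: [-0.4, 3.4, 1.5]
gripper_width: 0.228
```

```bash
cat > loc.py <<'E'
from h import *
q=np.load("q.npy")
s=r.sense();d=s["tcp_pos"][:2]-q[:2];ca,sa=np.cos(q[2]),np.sin(q[2])
print("local",[round((ca*d[0]+sa*d[1])*1e3,1),round((-sa*d[0]+ca*d[1])*1e3,1)],s["tcp_pos"].round(4),s["wrist_force"].round(1))
import sys
n=sys.argv[1]
c=cap("scene");crop(c,n+"s",160,190,310,330,5)
c=cap("wrist",n+"w")
E
python3 loc.py p1
```

```text
local [np.float64(0.4), np.float64(-91.3)] [ 0.5803 -0.0964  0.1105] [-0.4  3.4  1.5]
```

View pics/p1s.png

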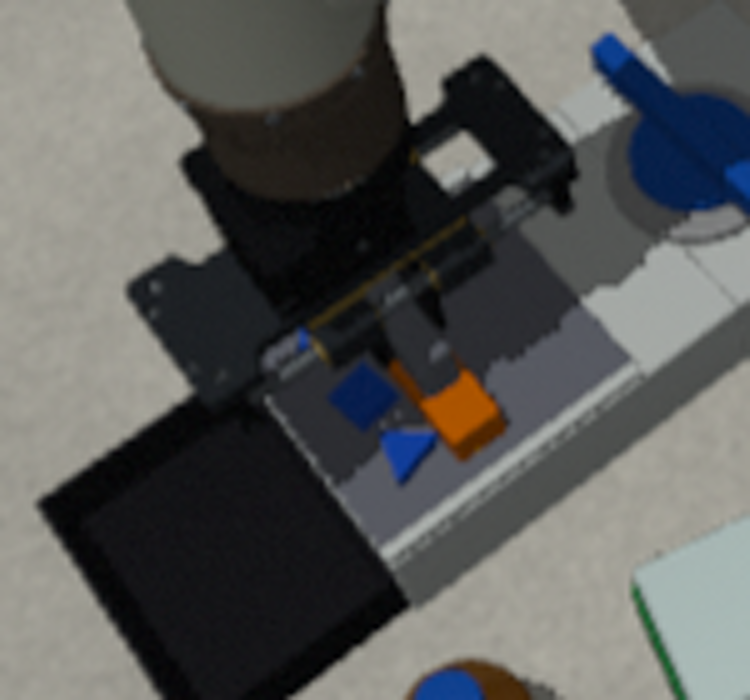

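View pics/p1w.png

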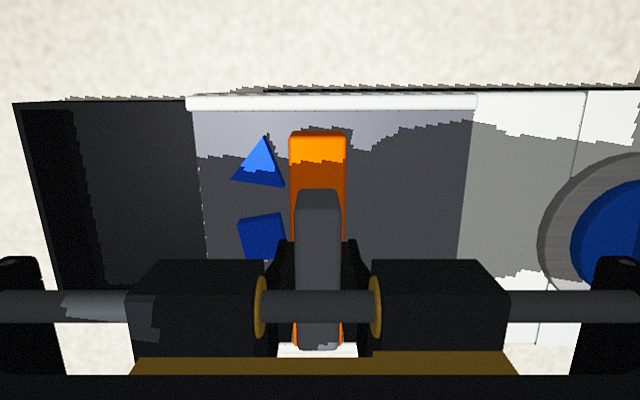

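The shards are being pushed by the foot, all inside its width. Continuing to the edge.

step_arm --moves '[[[0,0,0,0,0,-0.8,0],[0,0,0,0,0,-1.6,0],[0,0,0,0,0,-2.4,0],[0,0,0,0,0,-3.2,0],[0,0,0,0,0,-3.8,0]]]'

```text
time_s: 14.2
tcp_pos: [0.5876, -0.1333, 0.1105]
ee_rot: [[0.981, -0.0, -0.192], [0.192, 0.0, 0.981], [-0.0, -1.0, 0.0]]
wrist_force: [0.0, 3.5, 2.2]
gripper_width: 0.225
```

step_arm --moves '[[[0,0,0,0,0,-0.7,0],[0,0,0,0,0,-1.4,0],[0,0,0,0,0,-2,0],[0,0,0,0,0,-2.3,0],[0,0,0,0,0,-2.3,0]]]'

```text
time_s: 14.62
tcp_pos: [0.592, -0.1562, 0.1105]
ee_rot: [[0.981, 0.0, -0.192], [0.192, -0.001, 0.981], [-0.0, -1.0, -0.001]]
wrist_force: [0.8, -2.1, 1.0]
gripper_width: 0.224
```

```bash
python3 loc.py p2
```

```text
local [np.float64(0.6), np.float64(-152.2)] [ 0.592  -0.1562  0.1105] [ 0.8 -2.1  1. ]
```

View pics/p2s.png

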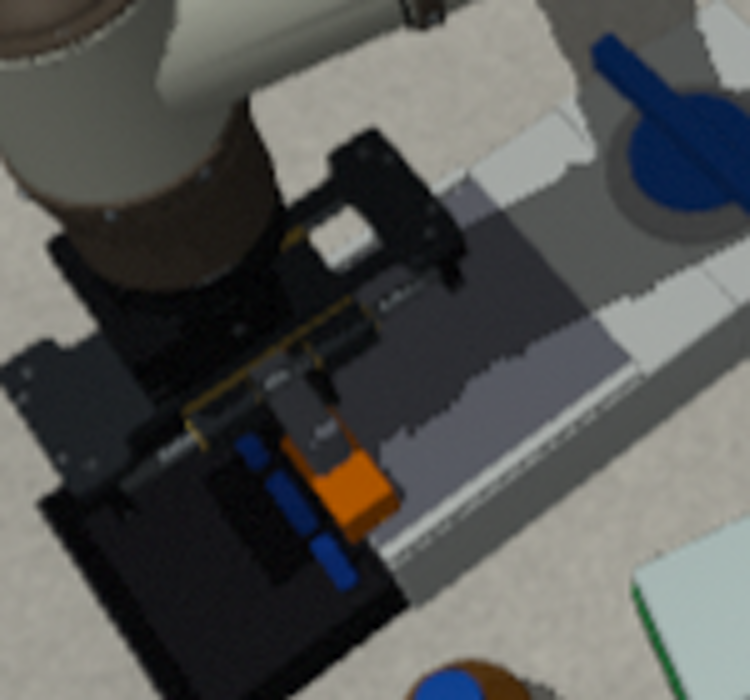

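View pics/p2w.png

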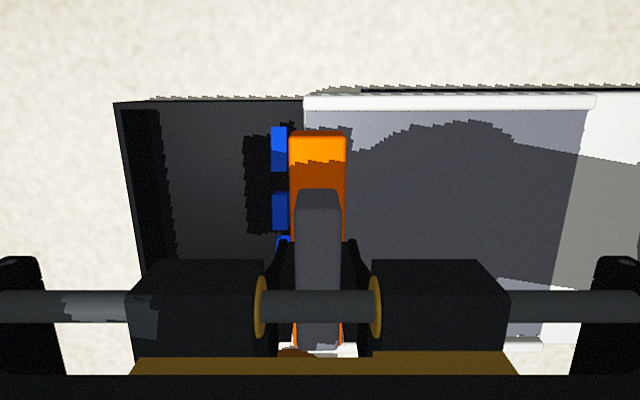

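The shards are tipping over the edge. I'll let them settle, then draw back.

step_arm --moves '[[[0,0,0,0,0,0,0],[0,0,0,0,0,0,0],[0,0,0,0,0,0,0],[0,0,0,0,0,0.5,0],[0,0,0,0,0,1.5,0]]]'

```text
time_s: 15.13
tcp_pos: [0.5891, -0.1407, 0.1105]
ee_rot: [[0.981, 0.0, -0.192], [0.192, -0.001, 0.981], [0.0, -1.0, -0.001]]
wrist_force: [-0.1, -1.2, 1.7]
gripper_width: 0.225
```

```bash
python3 loc.py p3
```

```text
local [np.float64(0.7), np.float64(-136.5)] [ 0.5891 -0.1407  0.1105] [-0.1 -1.2  1.7]
```

View pics/p3s.png

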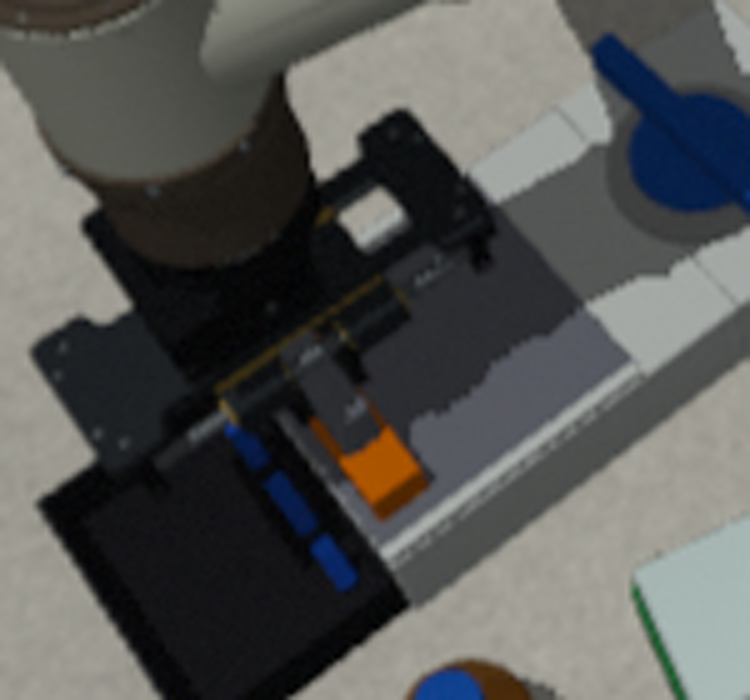

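View pics/p3w.png

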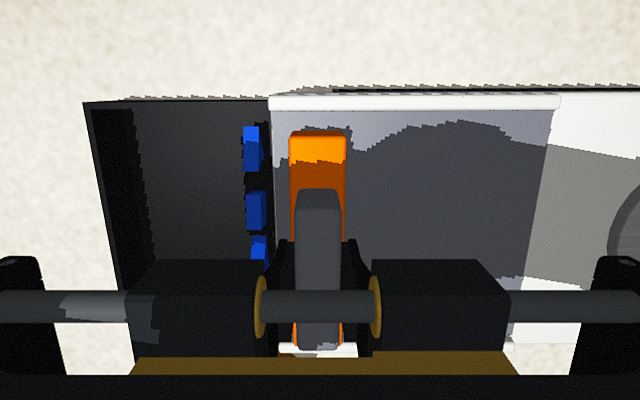

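The shards have dropped below the edge. Moving the scraper back to mid-field and releasing it.

step_arm --moves '[[[0,0,0,0,0,1,0],[0,0,0,0,0,2,0],[0,0,0,0,0,3.5,0],[0,0,0,0,0,5,0],[0,0,0,0,0,5,0]]]'

```text
time_s: 15.65
tcp_pos: [0.5786, -0.0883, 0.1105]
ee_rot: [[0.981, -0.001, -0.195], [0.195, 0.001, 0.981], [-0.0, -1.0, 0.001]]
wrist_force: [-0.5, 2.8, 1.9]
gripper_width: 0.229
```

step_arm --moves '[[[0,0,0,0,0,0,0],[0,0,0,0,0,0,10],[0,0,0,0,0,0,30],[0,0,0,0,0,0,50],[0,0,0,0,0,0,50]]]'

```text
time_s: 16.07
tcp_pos: [0.5793, -0.0919, 0.1102]
ee_rot: [[0.981, -0.001, -0.192], [0.192, -0.0, 0.981], [-0.001, -1.0, -0.0]]
wrist_force: [-0.8, 0.1, 0.5]
gripper_width: 0.369
```

step_arm --moves '[[[0,0,0,0,0,0,50],[0,0,0,0,-1,0,50],[0,0,0,0,-3,0,50],[0,0,0,0,-6,0,50],[0,0,0,0,-10,0,50]]]'

```text
time_s: 16.48
tcp_pos: [0.5776, -0.0916, 0.2096]
ee_rot: [[0.981, -0.006, -0.192], [0.192, -0.0, 0.981], [-0.006, -1.0, 0.001]]
wrist_force: [1.5, -0.4, -0.2]
gripper_width: 0.494
```

```bash
python3 loc.py p4; python3 go.py .35 -.35 .25
```

```text
local [np.float64(-1.3), np.float64(-86.1)] [ 0.5776 -0.0916  0.2096] [ 1.5 -0.4 -0.2]
yaw 11.17 shift cm [-27.85  -3.44 -20.8 ] roty 0 t 16.5833 F [0.1 0.1 0.6] j [  7.  19.  -7.   0. -64. -86.]
```

View pics/p4w.png

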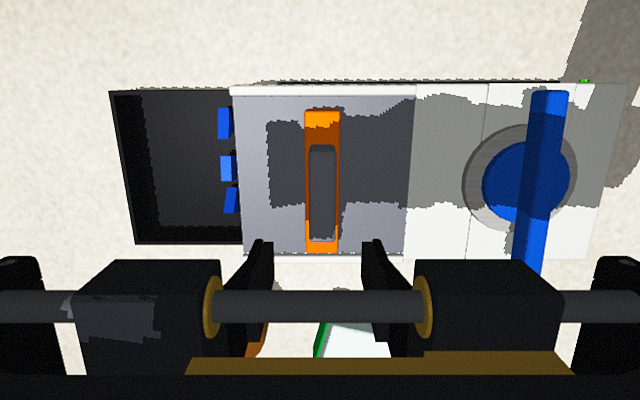

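The scraper stands upright. Moving the arm clear to check the shards.

step_arm --moves '[[[0,0,0,-18,-4,-10,50],[0,0,0,-18,-4,-10,50],[0,0,0,-18,-4,-10,50],[0,0,0,-18,-4,-10,50],[0,0,0,-18,-4,-10,50]]]'

```text
time_s: 17.0
tcp_pos: [0.4214, -0.2242, 0.2514]
ee_rot: [[0.981, 0.001, -0.193], [0.193, -0.001, 0.981], [0.001, -1.0, -0.001]]
wrist_force: [-0.6, -1.2, -0.1]
gripper_width: 0.497
```

step_arm --moves '[[[0,0,0,0,0,-10,50],[0,0,0,0,0,-10,50],[0,0,0,0,0,-10,50],[0,0,0,0,0,-10,50],[0,0,0,0,0,-10,50]]]'

```text
time_s: 17.42
tcp_pos: [0.4419, -0.3222, 0.2502]
ee_rot: [[0.982, -0.0, -0.19], [0.19, 0.0, 0.982], [-0.0, -1.0, 0.0]]
wrist_force: [-0.5, 0.5, -0.6]
gripper_width: 0.498
```

```bash
python3 - <<'E'
from h import *
print(r.sense()["tcp_pos"])
c=cap("scene","e1");crop(c,"e1s",160,180,350,345,4)
c=cap("top","e1t");crop(c,"e1t",310,145,475,240,4.8)
E
```

```text
[ 0.44193614 -0.32219016  0.25023567]
```

View pics/e1s.png

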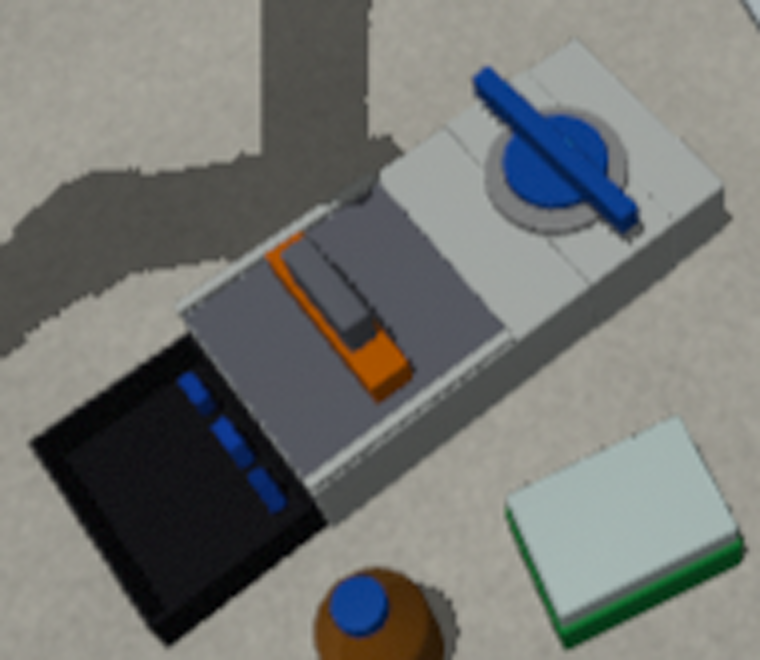

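View pics/e1t.png

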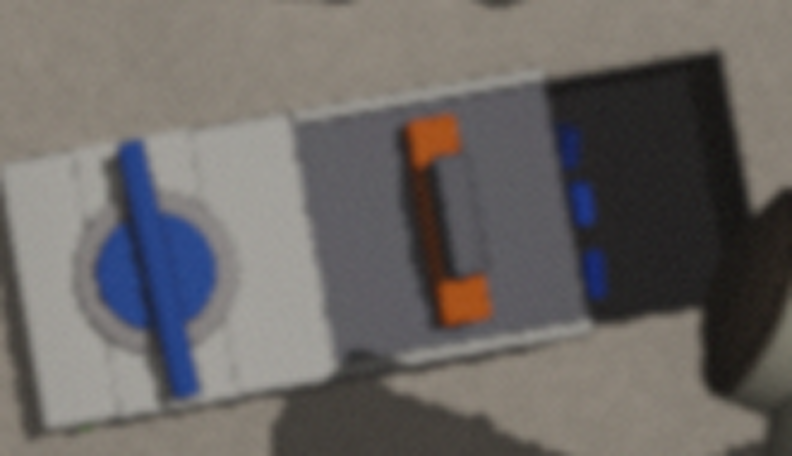

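```bash
python3 - <<'E'
from h import *
t=cap("top");s=cap("scene");q=np.load("q.npy")
tc=lambda u,v:((u+.5)/4.8-.5+310,(v+.5)/4.8-.5+145)
sc=lambda u,v:((u+.5)/4-.5+160,(v+.5)/4-.5+180)
def P(c):
    M=np.array(c["cam_to_world"]);E=np.linalg.inv(M)[:3];f=F(c);return np.array([[f,0,c["cx"]],[0,f,c["cy"]],[0,0,1]])@E
def loc(p):
    d=p[:2]-q[:2];ca,sa=np.cos(q[2]),np.sin(q[2]);return (np.array([ca*d[0]+sa*d[1],-sa*d[0]+ca*d[1],p[2]])*1e3).round(1)
for n,a,b in (("sh",(595,274),(196,392)),("sh",(583,205),(232,440)),("sh",(570,147),(266,490)),("tray far corner",(720,52),(168,642)),("edge -x",(588,328),(187,322))):
    X=cv2.triangulatePoints(P(t),P(s),np.array(tc(*a)).reshape(2,1),np.array(sc(*b)).reshape(2,1)).ravel();X=X[:3]/X[3]
    print(n,loc(X), px(t,X)-tc(*a),loc(w(t,*tc(*a),.02)),loc(w(s,*sc(*b),.02)))
for c,n in((t,"t"),(s,"s")):
  for l in ((0,-.165),(0,-.165)): 
    pass
E
```

```text
sh [ -41.7 -178.3   27.3] [-0.42910641 -0.12132819] [ -42.1 -181.4   20. ] [ -44.7 -176.7   20. ]
sh [   0.8 -178.1   27.8] [-0.63203191 -0.18794766] [   0.4 -181.9   20. ] [  -1.6 -175.8   20. ]
sh [  37.6 -179.    18.1] [-0.72250446 -0.22398366] [  36.4 -180.5   20. ] [  40.2 -176.6   20. ]
tray far corner [  80.1 -274.6   26. ] [-1.72463499 -0.48250263] [  78.5 -281.3   20. ] [  81.8 -269.3   20. ]
edge -x [ -72.5 -160.1   55.5] [-0.80012659 -0.22854182] [ -73.5 -171.2   20. ] [ -91.8 -156.1   20. ]
```

```bash
python3 go.py .56 -.235 .25; python3 - <<'E'
from h import *
c=cap("wrist","e2")
s=cap("scene");crop(s,"e2s",195,265,245,315,14)
E
```

```text
yaw 11.18 shift cm [13.2   0.06  6.09] roty 0 t 17.6167 F [ 1.1  1.  -0.1] j [-19.  14.  -9.  -0. -67. -60.]
```

View pics/e2.png

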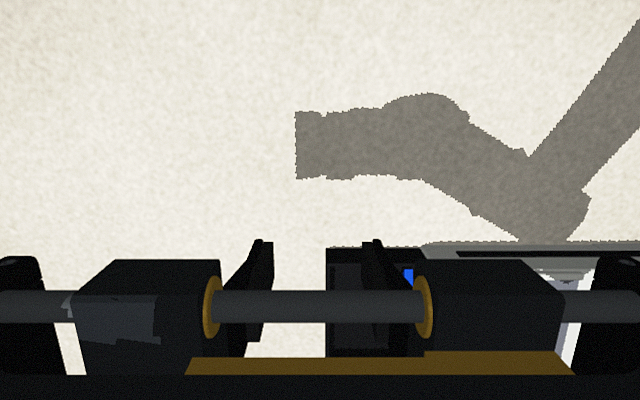

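View pics/e2s.png

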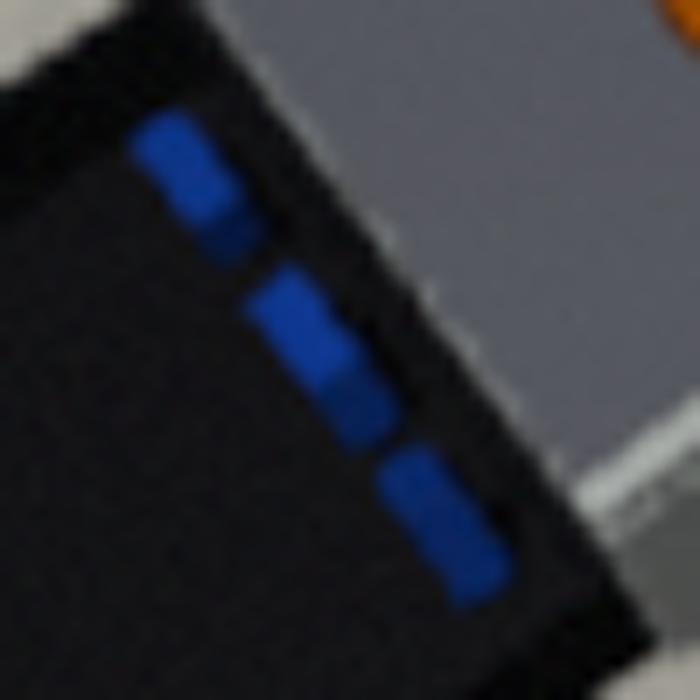

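step_arm --moves '[[[0,0,0,16,0,9,50],[0,0,0,16,0,9,50],[0,0,0,16,0,9,50],[0,0,0,16,0,9,50],[0,0,0,16,0,9,50]]]'

```text
time_s: 18.13
tcp_pos: [0.5852, -0.1984, 0.25]
ee_rot: [[0.98, 0.001, -0.197], [0.197, 0.0, 0.98], [0.001, -1.0, -0.0]]
wrist_force: [-0.6, -0.8, -0.1]
gripper_width: 0.499
```

```bash
python3 - <<'E'
from h import *
c=cap("wrist","e3")
E
```

```text
(no output)
```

View pics/e3.png

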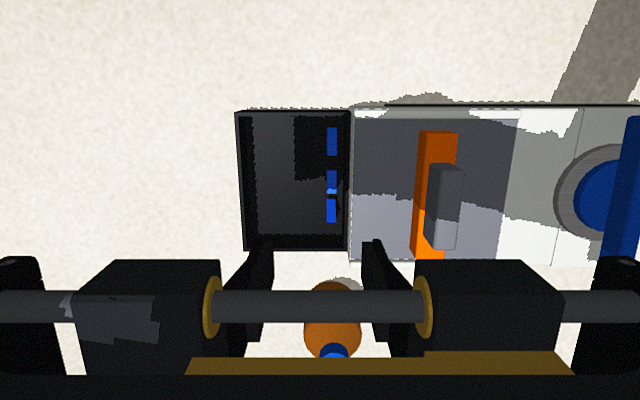

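```bash
python3 - <<'E'
from h import *
t=cap("top");s=cap("scene")
tc=lambda u,v:((u+.5)/4.8-.5+310,(v+.5)/4.8-.5+145)
sc=lambda u,v:((u+.5)/4-.5+160,(v+.5)/4-.5+180)
for c,f,a,b in ((t,tc,(132,142),(185,395)),(s,sc,(485,74),(630,212))):
    A,B=w(c,*f(*a),.107),w(c,*f(*b),.107);d=A-B;print(np.linalg.norm(d),np.degrees(np.arctan(d[1]/d[0]))-10.9,(A+B)/2)
st=r.sense();print(st["time_s"],st["joint_velocities"].round(2))
r.finish_job()
E
```

```text
0.14650720703468534 2.021369633886515 [0.54701613 0.07637168 0.107     ]
0.14368537474323514 2.8235020737206558 [0.5482079  0.07887769 0.107     ]
18.2833 [-2.16 -1.35 -1.38  0.14 -0.25  0.26]
the job is handed in; nothing more can be done
```

I did every step of the task and handed the job in at about 18.3 s of the 66 s; the hand-in reports no verdict.

**Plug:** I straddled bar end A with half-open jaws and turned the bar anticlockwise until the plug dropped into the thread. I then turned it clockwise to the firm stop, which met the jaws with about 15 N. The last pictures show the flange flush on the collar and the bar 2 to 3° from the deck's x direction (limit 11.5°).

**Shards:** The small orange scraper pushed all three into the tray in one stroke. Its fingers stayed about 25 mm above the shards.
- The shards stand on edge by the tray's near wall instead of lying flat.
- I measured them at deck y ≈ -178 mm and z ≈ 18 to 28 mm, which is inside the limits.

**Scraper:** It is released and standing upright on the field, centred at about deck y = -86 mm. The arm was clear of everything.

**Disagreements and gaps in my checks:**
- The scene and top cameras put the deck 4 to 5 mm apart. The triangulated heights can be off by 10 to 15 mm, so I judged the shards' and the plug's heights mainly by eye.
- At hand-in the arm was still settling slightly, at about 2°/s.
- I did not measure the microplate, tip box or bottle at the end. I took care not to touch them, and none looked moved in the pictures.

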